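# Empty the spring dispenser of shoe-polish tins and cap it

## Robot

A 6-joint arm with a two-finger parallel gripper is mounted at the origin on the work surface. World frame = base frame: x ahead of the robot, y to its left, z up, the work surface at z = 0. Lengths are in m, angles in degrees, forces in N, time in s.
With the tool pointing down it reaches from about 0.3 to 0.75 m from the base axis. Payload 8.5 kg.
Tool frame: the origin (TCP) lies on the centre line of the jaws, within the pads' length; the fingertips stand 22 mm ahead of it and the grasp point (between the pads) lies 3 mm ahead of it (env.tip_reach is the distance from the TCP to the fingertips, in m); y points along the fingers, z is the direction in which the jaws open and shut, and the axes are right-handed (so a half turn about y gives the same grasp; the last joint's range is limited). The gripper opens to 85 mm and grips with 20 to 120 N. Pads are 22 mm wide; open, the fingers measure 114 mm over their backs; the gripper's body (76 mm by 85 mm) begins 54 mm behind the grasp point. The pads swing forward as they close: fully open they stand 13 mm farther back than shut.
Start: joints at [-84.242, 21.807, 74.336, -0, 83.858, -12.336], TCP at [0.171, -0.523, 0.253] pointing down, gripper open.
Joint ranges: [-178.18, 178.18], [-50.72, 133.34], [12.68, 142.11], [-81.47, 261.47], [9.98, 163.14], [-165.26, 165.26]. Speed limits (degrees/s): [136.94, 136.94, 180, 180, 180, 180].

## Interface

Orientations are given as a 3x3 rotation matrix whose columns are the frame's x, y, z axes.
In Python, from rig import env, get_image gives the robot as it stands. The module is installed in compiled form; this text tells all that it offers.
- The arm moves only by the tool carry_out, never from a script. Its argument "targets" is a list that holds one entry, the list of rows, each a list of 7 numbers: the closure, from 0 (fully open) to 1 (shut), then the shift along the world's x, y, z in mm, then the turn, a rotation vector about the world's x, y, z in degrees. In form: [[[claw, dx, dy, dz, ax, ay, az], ...]]. A call has 1 to 20 rows; each row is the pose to reach, as a shift and turn from the pose commanded when the call began; what a row does not reach only later rows make up. A row lasts 1/12 s, in which the tool goes at most 41.7 mm and 7.16 degrees, less where a joint would pass 70% of its speed; a pose out of reach is approached as far as the arm can. A call with a gripper value outside its range is refused whole. The fingers move at their own pace and stop on an object; "squeeze" is the grip in N (left out, the last holds). Time passes only in rows, so rows that repeat a pose let the fingers close. It gives the time, the measured TCP pose, the force and the opening at its end, in the units of the state.
- env.observe(): the state, without advancing time (a new reading comes with each control period).
- get_image(name): name is "scene" or "top" or "wrist"; returns a dict with "img" (384x512x3 uint8, red, green, blue), "fx", "fy", "cx", "cy" (pixels), "rvec" (rotation vector, rad) and "tvec" (3), from world to camera coordinates, as OpenCV has them. Camera axes: x right, y down, z forward; pixel columns grow to the right and rows downward; lengths in m; the calibration is good to about 2 mm. The wrist camera is an equidistant fisheye: a pixel r from the principal point sees the ray r / f radians off the axis. A picture is of the moment at which its call begins. There is no depth.
- env.close_job(): hands the job in, once; it reports no verdict.
The state is a dict: "time_s": time; "q": joint angles; "qvel": joint speeds; "joint_efforts": joint torques, N m; "position": TCP position; "tool_rot": TCP orientation; "ft_force": force on the tool from outside, world axes, zero at the start; "wrist_torque": the same for the moment, N m; "grip_width": finger opening in m.
Only numpy, scipy, OpenCV 4.12 (cv2) and the standard library are available. Lean on these libraries where they do the work, as an engineer would, in place of code of your own. Each camera call takes 0.05 s, during which the arm holds its last target.

## Task

Get the shoe-care things out for the weekend's polishing: take all the tins out of the spring dispenser, one after the other from the top, and lay them flat in the wooden tray in a single layer, lids up, together with any tin left standing on the shelf. When the dispenser is empty, push the black dust sleeve over its spigot, flared mouth first, until it sits fully home on the shoulder. Leave the kettlebell, mug, grip ring and doorstop as they are.

Things in the scene. Friction and masses are not known exactly. Their poses are not given: they have to be found in the camera images.
- dispenser: Fixed spring dispenser for shoe-polish tins: a grey upright round housing, 96 mm across (112 mm at its foot) and 76 mm tall, from whose flat top (the shoulder) a metal tube, the spigot, rises another 40 mm. The tins are stacked in the spigot's bore on a sprung follower. Origin: centre of the underside, z up.
- dispenser_mouth (a point): Centre of the spigot's rim, on the dispenser's axis, 116 mm above the shelf. Spigot: 68 mm outside (up to 70 at its facets), 60 mm bore. The top tin stands 12 to 22 mm proud of the rim.
- dispenser_shoulder (a point): Point on the dispenser's axis at the height of the shoulder (76 mm above the shelf), on which the sleeve's underside rests when it is fully home.
- follower (a joint): Height of the sprung follower in the dispenser, m: 0 = lowest (its top 30 mm above the shelf), 0.082 = empty, at its stop 4 mm below the rim. Self-levelling: taking a tin lets the rest rise by one tin height within about a second. The spring is soft (41 N/m): do not press on the stack.
- tray: Fixed dark wooden tray, 162 mm (its x) by 322 mm (its y) outside, walls 6 mm thick and 18 mm tall over all, floor 6 mm thick. Origin: centre of the underside on the shelf. Six tins fit flat in one layer, e.g. 2 rows 66 mm apart along x of 3 tins 92 mm apart along y.
- sleeve: Black dust sleeve standing on the shelf, 0.12 kg: a round tube open at both ends, 79 mm outside, 73 mm bore, 60 mm tall, its foot flared to 87 mm outside over the lowest 9 mm. A flat bar grip crosses its top: 12 mm thick (x), 79 mm long (y), from 58 to 82 mm above the underside. Origin: centre of the underside (flared mouth), z up.
- tin0: Flat round steel shoe-polish tin, 56 mm across, 24 mm tall, about 100 g, lid up. One of the four stacked in the dispenser at the start. Origin: centre of the underside, z up through the lid. All tins look alike.
- tin1: Flat round steel shoe-polish tin, 56 mm across, 24 mm tall, about 100 g, lid up. One of the four stacked in the dispenser at the start. Origin: centre of the underside, z up through the lid. All tins look alike.
- tin2: Flat round steel shoe-polish tin, 56 mm across, 24 mm tall, about 100 g, lid up. One of the four stacked in the dispenser at the start. Origin: centre of the underside, z up through the lid. All tins look alike.
- tin3: Flat round steel shoe-polish tin, 56 mm across, 24 mm tall, about 100 g, lid up. One of the four stacked in the dispenser at the start. Origin: centre of the underside, z up through the lid. All tins look alike.
- tin4: Flat round steel shoe-polish tin, 56 mm across, 24 mm tall, about 100 g, lid up. Left standing on the shelf at the start, or absent. Origin: centre of the underside, z up through the lid. All tins look alike.
- tin5: Flat round steel shoe-polish tin, 56 mm across, 24 mm tall, about 100 g, lid up. Left standing on the shelf at the start, or absent. Origin: centre of the underside, z up through the lid. All tins look alike.
- kettlebell: Bystander: pink vinyl kettlebell, 90 mm ball, 141 mm tall over its handle, 1.5 kg. Origin: centre of the underside. Leave alone.
- mug: Bystander: stainless steel mug, 76 mm across, 90 mm tall. Origin: centre of the underside. Leave alone.
- grip_ring: Bystander: grey rubber grip ring lying flat, 80 mm across, 24 mm tall. Origin: centre of the underside. Leave alone.
- doorstop: Bystander: black plastic doorstop wedge, 120 x 42 mm, 33 mm tall at its thick end. Origin: centre of the underside. Leave alone.
Not all that is in view belongs to the job. Leave any yellow look-alike of the tin3 alone. What is shaped like the tin5 but green is not meant.

How it is judged (in metres and radians):
On the way, in this order (a step that is already met when the one before it is completed fails the run):
1. every tin lies flat in the tray, lid up (x of tin0 in the frame of tray between -0.05 and 0.05 m and y of tin0 in the frame of tray between -0.13 and 0.13 m and z of each of tin0, tin1, tin2, tin3, tin4, tin5 in the frame of tray below 0.01 m and angle between each of tin0, tin1, tin2, tin3, tin4, tin5's own z axis and vertical below 0.12 rad and x of tin1 in the frame of tray between -0.05 and 0.05 m and y of tin1 in the frame of tray between -0.13 and 0.13 m and x of tin2 in the frame of tray between -0.05 and 0.05 m and y of tin2 in the frame of tray between -0.13 and 0.13 m and x of tin3 in the frame of tray between -0.05 and 0.05 m and y of tin3 in the frame of tray between -0.13 and 0.13 m and x of tin4 in the frame of tray between -0.05 and 0.05 m and y of tin4 in the frame of tray between -0.13 and 0.13 m and x of tin5 in the frame of tray between -0.05 and 0.05 m and y of tin5 in the frame of tray between -0.13 and 0.13 m), for 0.2 s.
2. then the sleeve sits fully home on the dispenser's spigot (z of sleeve in the frame of dispenser_shoulder between -0.004 and 0.004 m and horizontal distance between sleeve and dispenser_shoulder below 0.006 m and angle between sleeve's own z axis and vertical below 0.06 rad), for 0.2 s.
At the end, for the whole second after the job is handed in: All tins flat (0.12 rad), lid up, on the tray's floor (underside under 10 mm above the tray's), centres within 50 mm (x) and 130 mm (y) of its centre; sleeve within 4 mm of the shoulder's height, 6 mm of the spigot's axis and 0.06 rad of upright; all at rest (all of step 1 and all of step 2 and linear speed of each of tin0, tin1, tin2, tin3, tin4, tin5, sleeve below 0.03 m/s); the robot touches nothing.
It fails at once if the kettlebell is shifted by more than 3 cm or tipped over (distance of kettlebell from where it was at the start of the episode above 0.03 m or angle between kettlebell's own z axis and vertical above 0.5 rad).
It fails at once if the mug is shifted by more than 3 cm or tipped over (distance of mug from where it was at the start of the episode above 0.03 m or angle between mug's own z axis and vertical above 0.5 rad).
It fails at once if the grip ring is shifted by more than 3 cm or tipped over (distance of grip_ring from where it was at the start of the episode above 0.03 m or angle between grip_ring's own z axis and vertical above 0.5 rad).
It fails at once if the doorstop is shifted by more than 3 cm or tipped over (distance of doorstop from where it was at the start of the episode above 0.03 m or angle between doorstop's own z axis and vertical above 0.5 rad).
Of tin4, tin5 only 1 to 2 are there at a start; the rules pass over those that are not, and their reading is None.
At some moment in a run one of sleeve may be knocked a few centimetres aside while the robot is not near it.
Once in a run the grip may slacken for a moment while it holds something.
It also fails if it takes over 210 s, if anything falls off the work surface, if the arm or the gripper's body presses on something with over 40 N, if the wrist force passes 120 N, or if a joint passes its speed limit or range.

## Working session

There is one attempt and no reset: what is moved stays moved. The work goes in short steps, Python scripts to look and compute and a tool call to move; the robot and the scene stay as the last step left them, time stands still between calls to the robot, and variables do not carry over. Pictures are saved under pics/ and viewed, and the job is handed in when it is done.

Besides the shell and the picture viewer there is one more tool, called after "Emit:" as name(argument=value, ...), one argument or row to a line, values as JSON. carry_out: Moves the arm, as the interface text tells. Its arguments: {"type":"object","properties":{"targets":{"type":"array"},"squeeze":{"type":"number"}},"required":["targets"]}

```bash
mkdir -p pics; cat > h.py <<'E'
import numpy as np, cv2
from rig import env, get_image
def cap(n,fn=None):
    d=get_image(n)
    if fn: cv2.imwrite('pics/'+fn,cv2.cvtColor(d['img'],cv2.COLOR_RGB2BGR))
    return d
def ray(d,u,v,fish=False):
    R=cv2.Rodrigues(np.array(d['rvec'],float))[0];t=np.array(d['tvec'],float).ravel()
    x=(u-d['cx'])/d['fx'];y=(v-d['cy'])/d['fy']
    if fish:
        r=np.hypot(x,y);s=np.sin(r)/r if r>1e-9 else 1;c=np.array([x*s,y*s,np.cos(r)])
    else: c=np.array([x,y,1.])
    return -R.T@t, R.T@c
def onz(d,u,v,z,fish=False):
    o,r=ray(d,u,v,fish);return o+r*(z-o[2])/r[2]
def proj(d,p):
    R=cv2.Rodrigues(np.array(d['rvec'],float))[0];t=np.array(d['tvec'],float).ravel()
    c=R@np.array(p,float)+t
    return d['fx']*c[0]/c[2]+d['cx'],d['fy']*c[1]/c[2]+d['cy']
E
python3 - <<'E'
from h import *
np.set_printoptions(precision=4,suppress=True)
for n in ('top','scene','wrist'):
    d=cap(n,n+'0.png');print(n,d['fx'],d['cx'],d['cy'],ray(d,d['cx'],d['cy']))
s=env.observe();print({k:np.round(v,4) for k,v in s.items()})
print([x for x in dir(env) if x[0]!='_'])
E
```

```text
top 354.1200634164756 253.7716138312154 187.2451668248777 (array([0.4031, 0.05  , 0.8285]), array([ 0.2038, -0.0295, -0.9786]))
scene 404.0485681982238 252.51594188313695 191.71780499921084 (array([0.8282, 0.5189, 0.8269]), array([-0.2792, -0.5299, -0.8008]))
wrist 297.3186396354542 249.4391263633328 195.49829151906164 (array([ 0.2436, -0.4972,  0.3724]), array([-0.2855, -0.0919, -0.954 ]))
{'time_s': np.float64(0.15), 'q': array([-84.2415,  21.835 ,  74.373 ,   0.    ,  83.8591, -12.3353]), 'qvel': array([ 0.0538, -0.1153, -0.1989, -0.01  ,  0.0388,  0.0069]), 'joint_efforts': array([  0.0019, -44.8629, -23.1345,  -0.0002,   0.0038,  -0.    ]), 'position': array([ 0.1708, -0.5226,  0.2528]), 'tool_rot': array([[-0.9505, -0.0001,  0.3106],
       [-0.3106,  0.0012, -0.9505],
       [-0.0003, -1.    , -0.0011]]), 'ft_force': array([ 0.0229,  0.3697, -0.5707]), 'wrist_torque': array([-0.0485, -0.0055,  0.0266]), 'grip_width': np.float64(0.0855)}
['MotionError', 'close_job', 'observe', 'tip_reach']
```

View pics/top0.png

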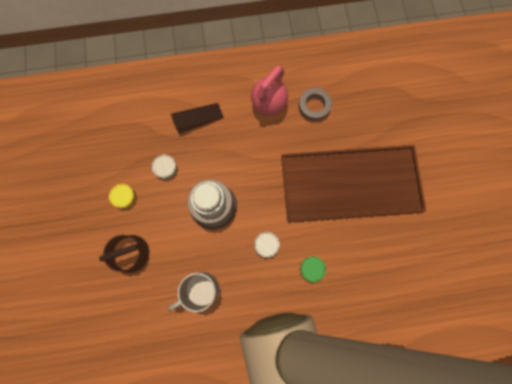

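View pics/scene0.png

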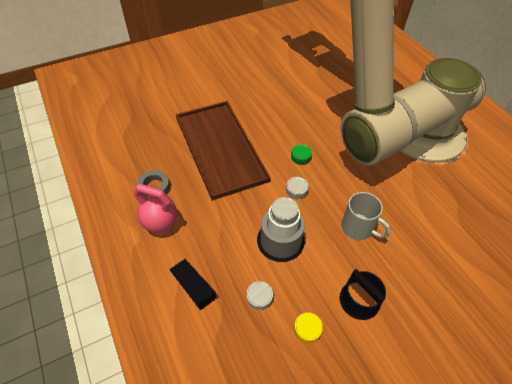

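View pics/wrist0.png

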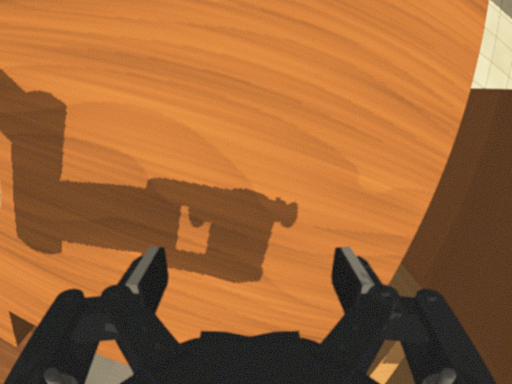

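The top view shows two grey shelf tins, at (164,167) and (267,245). The yellow look-alike is at (121,196) and the green one at (313,269), neither of which is wanted. The dispenser is at (210,202), the sleeve at (126,254), the mug at (197,293) and the tray centre near (352,184). Next I'll measure these in both views.

```bash
python3 - <<'E'
from h import *
np.set_printoptions(precision=4,suppress=True)
T=cap('top');S=cap('scene')
def blobs(d,name,cond,z,amin=60):
    hsv=cv2.cvtColor(d['img'],cv2.COLOR_RGB2HSV).astype(int)
    m=cond(hsv).astype(np.uint8)
    n,l,st,c=cv2.connectedComponentsWithStats(m)
    for i in range(1,n):
        if st[i,4]>amin: print(name,st[i],c[i].round(1),onz(d,*c[i],z).round(4))
    return m
grey=lambda h:(h[...,1]<60)&(h[...,2]>140)
for nm,d in(('T',T),('S',S)):
    blobs(d,nm+' grey@24',grey,.024)
    blobs(d,nm+' yel',lambda h:(abs(h[...,0]-30)<4)&(h[...,1]>200)&(h[...,2]>150),.024)
    blobs(d,nm+' grn',lambda h:(abs(h[...,0]-60)<15)&(h[...,1]>120),.024)
    blobs(d,nm+' pink',lambda h:(h[...,0]>160)&(h[...,0]<176)&(h[...,1]>90)&(h[...,2]>90),.045)
    blobs(d,nm+' black',lambda h:(h[...,2]<45),.03)
# tray
for nm,d,box in(('T',T,(270,140,435,230)),('S',S,(170,95,275,205))):
    img=d['img'];hsv=cv2.cvtColor(img,cv2.COLOR_RGB2HSV).astype(int)
    m=np.zeros(hsv.shape[:2],np.uint8);x0,y0,x1,y1=box
    m[y0:y1,x0:x1]=(hsv[y0:y1,x0:x1,2]<115)
    cs=max(cv2.findContours(m,0,2)[0],key=cv2.contourArea)
    hull=cv2.convexHull(cs);ap=cv2.approxPolyDP(hull,5,True)[:,0]
    print(nm,'tray',len(cs),ap.tolist())
    P=[onz(d,*p,.018)for p in ap];print(np.array(P))
    print([np.linalg.norm(P[i]-P[i-1]).round(3) for i in range(len(P))],np.mean(P,0))
b=cv2.cvtColor(T['img'],cv2.COLOR_RGB2BGR)
cv2.imwrite('pics/topcrop.png',cv2.resize(b[130:330,80:340],None,fx=3,fy=3,interpolation=cv2.INTER_CUBIC))
b=cv2.cvtColor(S['img'],cv2.COLOR_RGB2BGR)
cv2.imwrite('pics/scncrop.png',cv2.resize(b[140:350,220:420],None,fx=2.8,fy=2.8,interpolation=cv2.INTER_CUBIC))
E
```

```text
T grey@24 [153 157  22  18 288] [164.3 165.9] [0.6529 0.2261 0.024 ]
T grey@24 [190 181  35  34 836] [206.6 196.6] [0.5652 0.1367 0.024 ]
T grey@24 [256 234  22  22 388] [266.4 244.7] [0.4362 0.0172 0.024 ]
T grey@24 [189 281  26  24 453] [202.1 292.7] [0.3548 0.1725 0.024 ]
T grn [301 257  24  25 444] [312.7 268.9] [ 0.3686 -0.0758  0.024 ]
S grey@24 [ 29 124  23  16 177] [ 40.8 131.2] [ 0.9788 -0.4611  0.024 ]
S grey@24 [287 177  21  18 289] [297.1 185.4] [0.4391 0.02   0.024 ]
S grey@24 [ 44 184  17  18 129] [ 51.1 191.6] [ 0.9926 -0.2344  0.024 ]
S grey@24 [349 197  41  36 156] [370.9 216.3] [0.3291 0.1787 0.024 ]
S grey@24 [ 262  198   42   44 1042] [282.1 219.7] [0.5231 0.0924 0.024 ]
S grey@24 [ 48 200  28  24 414] [ 61.9 211.6] [ 0.9808 -0.1621  0.024 ]
S grey@24 [ 41 206   9  22  93] [ 45.  216.1] [ 1.019  -0.1667  0.024 ]
S grey@24 [ 66 220  18  27 172] [ 75.7 232.4] [ 0.9644 -0.0894  0.024 ]
S grey@24 [ 78 246  12  20  63] [ 84.2 252.9] [ 0.9592 -0.0278  0.024 ]
S grey@24 [ 53 257   9  21 102] [ 56.7 266.3] [ 1.0199 -0.0219  0.024 ]
S grey@24 [ 68 283  22  28 319] [ 78.3 2
[... 766 characters left out ...]
.1638 0.03  ]
S black [ 171  260   45   49 1000] [193.4 284. ] [0.7711 0.1519 0.03  ]
S black [ 340  270   45   49 1208] [362.9 294.8] [0.4665 0.332  0.03  ]
T tray 99 [[413, 146], [423, 211], [288, 221], [283, 155]]
[[ 0.6148 -0.3668  0.018 ]
 [ 0.4583 -0.3518  0.018 ]
 [ 0.482  -0.0403  0.018 ]
 [ 0.6392 -0.0551  0.018 ]]
[np.float64(0.313), np.float64(0.157), np.float64(0.312), np.float64(0.158)] [ 0.5486 -0.2035  0.018 ]
S tray 202 [[227, 102], [270, 181], [212, 200], [176, 116]]
[[ 0.4625 -0.3495  0.018 ]
 [ 0.4908 -0.0269  0.018 ]
 [ 0.6469 -0.0381  0.018 ]
 [ 0.6204 -0.3596  0.018 ]]
[np.float64(0.158), np.float64(0.324), np.float64(0.157), np.float64(0.323)] [ 0.5551 -0.1935  0.018 ]
```

View pics/topcrop.png

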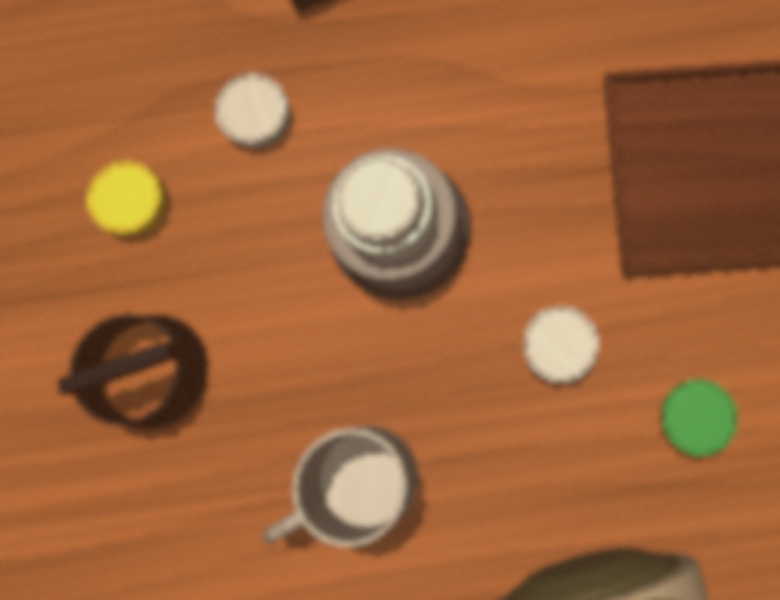

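View pics/scncrop.png

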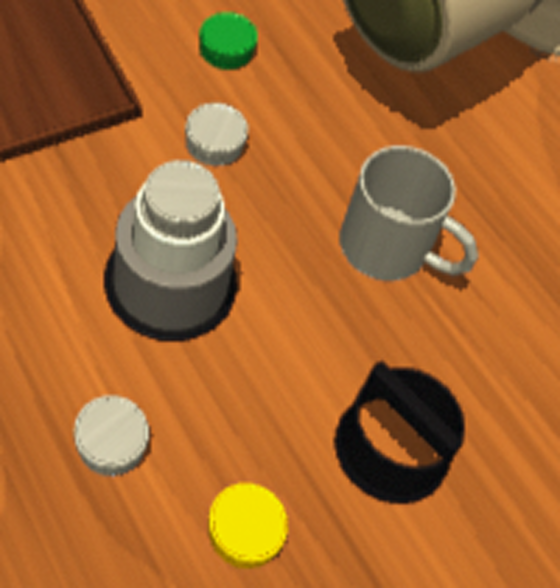

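Both grey tins, at (164,167) and (267,245), fit the description: steel-coloured and 56 mm across. The yellow and green ones don't, so they stay. First I'll go over the tray for a wrist-camera view.

Emit:
carry_out(
  targets=[
    [[0, 40, 30, 5, 0, 0, -3], [0, 80, 64, 10, 0, 0, -7], [0, 409, 323, 47, 0, 0, -23], [0, 409, 323, 47, 0, 0, -23], [0, 409, 323, 47, 0, 0, -23], [0, 409, 323, 47, 0, 0, -23], [0, 409, 323, 47, 0, 0, -23], [0, 409, 323, 47, 0, 0, -23], [0, 409, 323, 47, 0, 0, -23], [0, 409, 323, 47, 0, 0, -23], [0, 409, 323, 47, 0, 0, -23], [0, 409, 323, 47, 0, 0, -23], [0, 409, 323, 47, 0, 0, -23], [0, 409, 323, 47, 0, 0, -23], [0, 409, 323, 47, 0, 0, -23], [0, 409, 323, 47, 0, 0, -23], [0, 409, 323, 47, 0, 0, -23], [0, 409, 323, 47, 0, 0, -23]],
  ],
  squeeze=40,
)

```text
time_s: 1.75
position: [0.579, -0.2007, 0.3004]
tool_rot: [[-0.996, -0.0, -0.087], [0.087, -0.0, -0.996], [0.0, -1.0, 0.0]]
ft_force: [-0.2, -0.7, 0.5]
grip_width: 0.0854
```

```bash
python3 - <<'E'
from h import *
np.set_printoptions(precision=4,suppress=True)
s=env.observe();print(s['time_s'],s['position'],s['tool_rot'],s['q'],s['ft_force'])
d=cap('wrist','w1.png');np.save('w1.npy',d,allow_pickle=True);print(ray(d,d['cx'],d['cy']))
E
```

```text
1.75 [ 0.579  -0.2007  0.3004] [[-0.9962 -0.0001 -0.0872]
 [ 0.0872 -0.     -0.9962]
 [ 0.0001 -1.      0.    ]] [-30.1696  26.9312  58.2242  -0.0041  94.8509  64.8314] [-0.1717 -0.7392  0.5422]
(array([ 0.6554, -0.2057,  0.42  ]), array([-0.2991,  0.026 , -0.9539]))
```

View pics/w1.png

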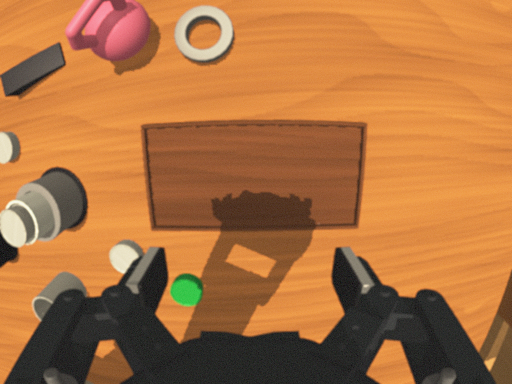

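The wrist view shows the tray corners at (142,125), (366,122), (357,228) and (152,231), with a small rotation. Tin B is at (126,256) and the dispenser top at (17,226).

```bash
python3 - <<'E'
from h import *
np.set_printoptions(precision=4,suppress=True)
d=np.load('w1.npy',allow_pickle=True).item()
hsv=cv2.cvtColor(d['img'],cv2.COLOR_RGB2HSV).astype(int)
b=cv2.cvtColor(d['img'],cv2.COLOR_RGB2BGR)
P=np.array([onz(d,*p,.018,True) for p in [(142,125),(366,122),(357,228),(152,231)]])
print(P,[np.linalg.norm(P[i]-P[i-1]).round(3) for i in range(4)],P.mean(0))
for i,j in((1,0),(2,3),(0,3),(1,2)):
    v=P[j]-P[i];print(np.degrees(np.arctan2(v[1],v[0])))
cv2.imwrite('pics/w1c.png',cv2.resize(b[150:320,0:200],None,fx=3.5,fy=3.5,interpolation=cv2.INTER_CUBIC))
m=((hsv[...,1]<60)&(hsv[...,2]>150)).astype(np.uint8)
n,l,st,c=cv2.connectedComponentsWithStats(m)
for i in range(1,n):
    if st[i,4]>80:print(st[i],c[i],onz(d,*c[i],.024,True))
# dispenser top tin triangulation top/scene
T=cap('top');S=cap('scene')
def tri(a,b):
    A=[];B=[]
    for d,u,v in(a,b):
        o,r=ray(d,u,v);r=r/np.linalg.norm(r);M=np.eye(3)-np.outer(r,r);A.append(M);B.append(M@o)
    return np.linalg.solve(sum(A),sum(B))
print('toptin',tri((T,206.7,197),(S,285,208)))
print(onz(T,206.7,197,.133),onz(S,285,208,.133))
E
```

```text
[[ 0.6457 -0.0539  0.018 ]
 [ 0.6231 -0.3681  0.018 ]
 [ 0.4623 -0.3557  0.018 ]
 [ 0.4855 -0.0404  0.018 ]] [np.float64(0.161), np.float64(0.315), np.float64(0.161), np.float64(0.316)] [ 0.5542 -0.2045  0.018 ]
85.88887083889945
85.78839513159828
175.20202133521437
175.60087799690018
[ 175    6   58   54 1437] [203.6695  33.135 ] [ 0.7594 -0.1546  0.024 ]
[  0 133  13  30 321] [  5.134  147.6168] [0.6551 0.2193 0.024 ]
[   0  183   60   64 1828] [ 26.4874 214.6822] [0.5304 0.204  0.024 ]
[110 244  29  29 550] [122.7509 256.6655] [0.4455 0.0192 0.024 ]
toptin [0.5432 0.1253 0.1287]
[0.5424 0.1248 0.133 ] [0.5449 0.1278 0.133 ]
```

View pics/w1c.png

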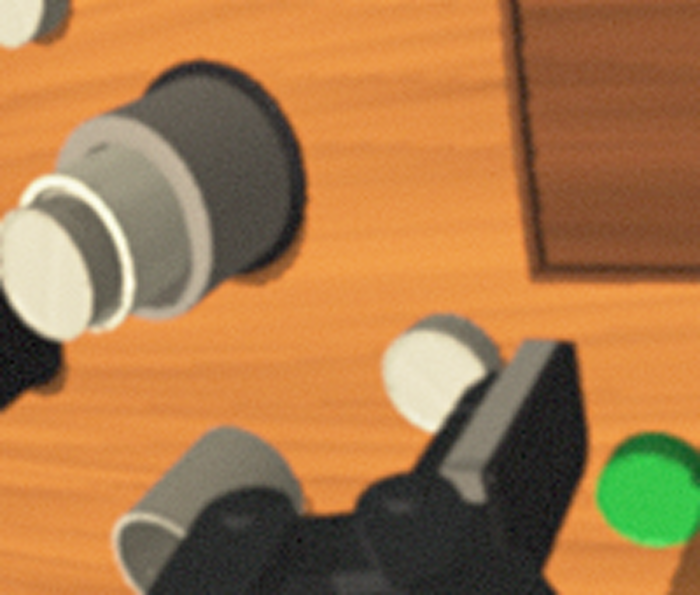

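Emit:
carry_out(
  targets=[
    [[0, -20, 30, -10, 0, 0, 0], [0, -143, 218, -140, 0, 0, 0], [0, -143, 218, -140, 0, 0, 0], [0, -143, 218, -140, 0, 0, 0], [0, -143, 218, -140, 0, 0, 0], [0, -143, 218, -140, 0, 0, 0], [0, -143, 218, -140, 0, 0, 0], [0, -143, 218, -140, 0, 0, 0], [0, -143, 218, -140, 0, 0, 0], [0, -143, 218, -140, 0, 0, 0], [0, -143, 218, -140, 0, 0, 0], [0, -143, 218, -140, 0, 0, 0]],
  ],
)

```text
time_s: 2.9
position: [0.4381, 0.017, 0.161]
tool_rot: [[-0.996, 0.002, -0.087], [0.087, -0.001, -0.996], [-0.002, -1.0, 0.0]]
ft_force: [-0.2, 0.1, -0.5]
grip_width: 0.0852
```

```bash
cat > tin.py <<'E'
from h import *
np.set_printoptions(precision=4,suppress=True)
import sys
z=float(sys.argv[1]);fn=sys.argv[2];ths=int(sys.argv[3]) if len(sys.argv)>3 else 150
s=env.observe();print(round(float(s['time_s']),2),s['position'],s['grip_width'],s['ft_force'])
d=cap('wrist',fn)
hsv=cv2.cvtColor(d['img'],cv2.COLOR_RGB2HSV).astype(int)
m=((hsv[...,1]<60)&(hsv[...,2]>ths)).astype(np.uint8)
cs=cv2.findContours(m,0,1)[0]
for c in cs:
    if cv2.contourArea(c)<250: continue
    P=np.array([onz(d,*p[0],z,True)[:2] for p in c],np.float32)
    (cx,cy),r=cv2.minEnclosingCircle(P)
    e=cv2.fitEllipse(P)
    print('bbox',cv2.boundingRect(c),'circ',round(cx,4),round(cy,4),'r',round(r,4),'ell',np.round(e[0],4),np.round(e[1],4))
E
python3 tin.py 0.024 w2.png
```

```text
2.9 [0.4381 0.017  0.161 ] 0.08517869687723872 [-0.1809  0.0705 -0.4935]
bbox (219, 158, 61, 58) circ 0.4412 0.0187 r 0.0279 ell [0.4427 0.0189] [0.0504 0.0546]
bbox (10, 24, 138, 121) circ 0.5626 0.1824 r 0.0851 ell [0.5627 0.1791] [0.1144 0.1733]
bbox (14, 0, 37, 36) circ 0.6552 0.2287 r 0.0275 ell [0.6514 0.2303] [0.042  0.0559]
```

View pics/w2.png

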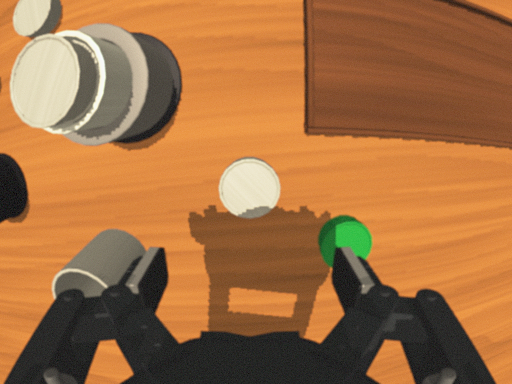

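Tin B's lid is at (250,188) in the wrist view, at about (0.440, 0.0185) with r ≈ 28 mm, which matches a tin. Descending to grasp.

Emit:
carry_out(
  targets=[
    [[0, 3, 0, -30, 0, 0, 0], [0, 3, 0, -70, 0, 0, 0], [0, 3, 0, -105, 0, 0, 0], [0, 3, 0, -125, 0, 0, 0], [0, 3, 0, -130, 0, 0, 0], [0, 3, 0, -130, 0, 0, 0], [0.5, 3, 0, -130, 0, 0, 0], [1, 3, 0, -130, 0, 0, 0], [1, 3, 0, -130, 0, 0, 0], [1, 3, 0, -130, 0, 0, 0], [1, 3, 0, -130, 0, 0, 0], [1, 3, 0, -130, 0, 0, 0], [1, 3, 0, -130, 0, 0, 0], [1, 3, 0, -130, 0, 0, 0], [1, 3, 0, -130, 0, 0, 0]],
  ],
  squeeze=60,
)

```text
time_s: 4.2
position: [0.4407, 0.018, 0.0322]
tool_rot: [[-0.996, 0.004, -0.086], [0.086, -0.001, -0.996], [-0.004, -1.0, 0.001]]
ft_force: [-1.9, 0.3, 11.7]
grip_width: 0.0537
```

```bash
python3 - <<'E'
from h import *
S=cap('scene');b=cv2.cvtColor(S['img'],cv2.COLOR_RGB2BGR)
cv2.imwrite('pics/s3.png',cv2.resize(b[90:240,220:370],None,fx=4,fy=4,interpolation=cv2.INTER_CUBIC))
cap('wrist','w3.png')
E
```

```text
(no output)
```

View pics/s3.png

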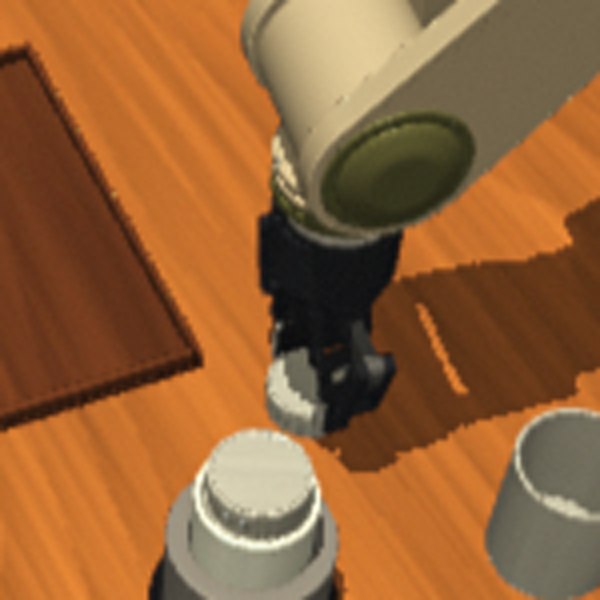

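View pics/w3.png

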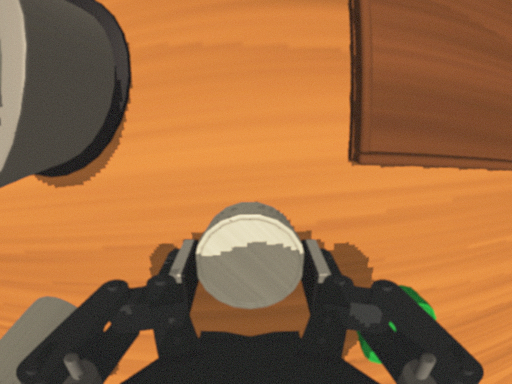

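```bash
python3 - <<'E'
from h import *
b=cv2.imread('pics/w3.png')
cv2.imwrite('pics/w3c.png',cv2.resize(b[190:350,140:360],None,fx=3.5,fy=3.5,interpolation=cv2.INTER_CUBIC))
d=get_image('wrist');s=env.observe();p=s['position'];R=np.array(s['tool_rot']);print(s['ft_force'],p,s['time_s'])
for uv in((182,240),(193,239),(306,240),(320,240)):
    o,r=ray(d,*uv,True);ol=R.T@(o-p);rl=R.T@r
    for xx in(-.011,0,.011):
        t=(xx-ol[0])/rl[0];print(uv,xx,(ol+t*rl).round(4))
E
```

```text
[-2.15743633  0.24969464 11.53269224] [0.44067588 0.01802141 0.03216755] 4.35
(182, 240) -0.011 [-0.011   0.0136 -0.0358]
(182, 240) 0 [ 0.      0.036  -0.0415]
(182, 240) 0.011 [ 0.011   0.0584 -0.0473]
(193, 239) -0.011 [-0.011   0.015  -0.0303]
(193, 239) 0 [ 0.      0.0376 -0.0351]
(193, 239) 0.011 [ 0.011   0.0602 -0.0399]
(306, 240) -0.011 [-0.011   0.0138  0.0268]
(306, 240) 0 [0.     0.0362 0.0316]
(306, 240) 0.011 [0.011  0.0586 0.0364]
(320, 240) -0.011 [-0.011   0.0134  0.0341]
(320, 240) 0 [0.     0.0358 0.0401]
(320, 240) 0.011 [0.011  0.0581 0.0461]
```

View pics/w3c.png

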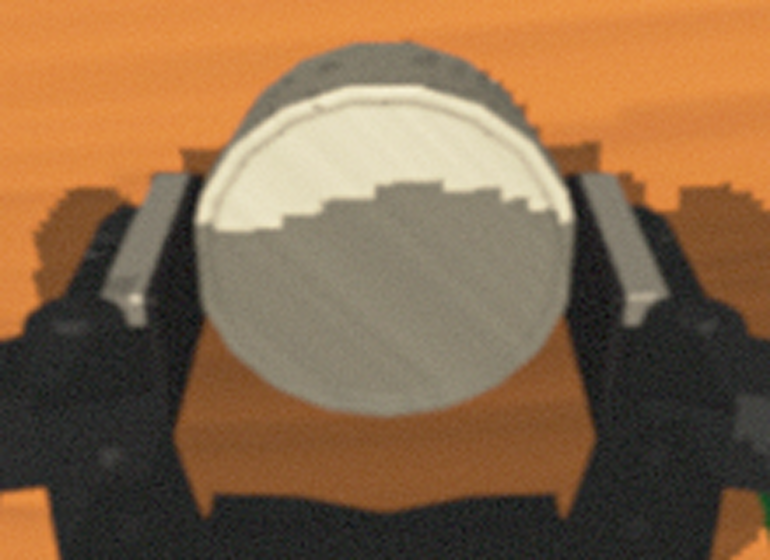

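The fingertips reach only about 14 mm ahead of the TCP at this opening, so the grip on the tin is shallow. I'll regrip 11 mm lower.

Emit:
carry_out(
  targets=[
    [[0.2, 0, 0, 0, 0, 0, 0], [0.1, 0, 0, 0, 0, 0, 0], [0.1, 0, 0, 0, 0, 0, 0], [0.1, 0, 0, -6, 0, 0, 0], [0.1, 0, 0, -11, 0, 0, 0], [0.1, 0, 0, -11, 0, 0, 0], [0.5, 0, 0, -11, 0, 0, 0], [1, 0, 0, -11, 0, 0, 0], [1, 0, 0, -11, 0, 0, 0], [1, 0, 0, -11, 0, 0, 0], [1, 0, 0, -11, 0, 0, 0], [1, 0, 0, -11, 0, 0, 0], [1, 0, 0, -11, 0, 0, 0], [1, 0, 0, -5, 0, 0, 0], [1, 0, 0, 10, 0, 0, 0], [1, 0, 0, 35, 0, 0, 0], [1, 0, 0, 60, 0, 0, 0], [1, 0, 0, 60, 0, 0, 0], [1, 0, 0, 60, 0, 0, 0]],
  ],
)

```text
time_s: 5.93
position: [0.4402, 0.0182, 0.0912]
tool_rot: [[-0.996, 0.003, -0.085], [0.085, -0.001, -0.996], [-0.003, -1.0, 0.0]]
ft_force: [0.2, 0.0, -1.7]
grip_width: 0.0546
```

```bash
python3 - <<'E'
from h import *
np.set_printoptions(precision=4,suppress=True)
d=cap('wrist','w4.png');s=env.observe();print(s['position'],s['grip_width'],s['ft_force'])
S=cap('scene');b=cv2.cvtColor(S['img'],cv2.COLOR_RGB2BGR)
cv2.imwrite('pics/s4.png',cv2.resize(b[60:240,200:380],None,fx=3,fy=3,interpolation=cv2.INTER_CUBIC))
E
```

```text
[0.4397 0.0183 0.0903] 0.05430637129390194 [-0.435   0.5346 -0.5993]
```

View pics/w4.png

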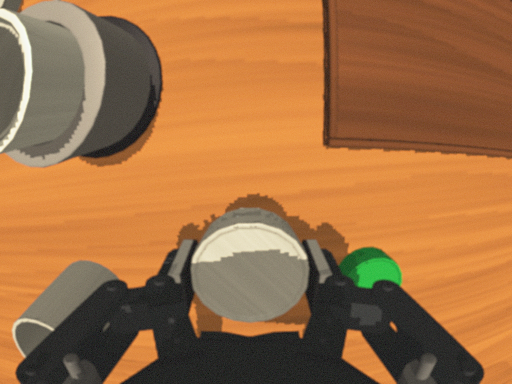

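View pics/s4.png

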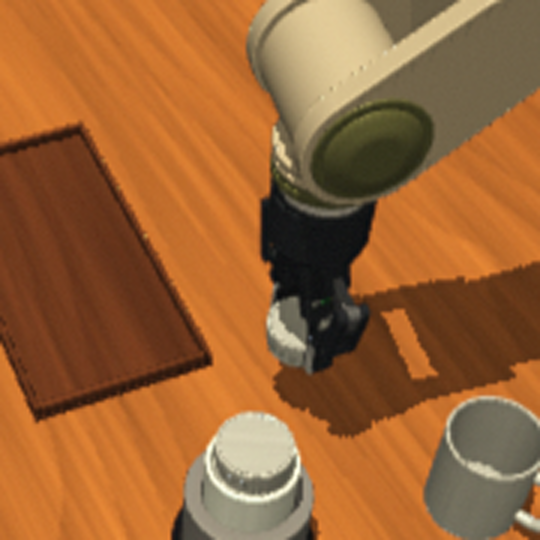

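Lifted, upright and held. Now carrying it to the near-right tray slot at (0.513, -0.290).

Emit:
carry_out(
  targets=[
    [[1, 5, -20, 0, 0, 0, 0], [1, 13, -55, 0, 0, 0, 0], [1, 22, -94, 0, 0, 0, 0], [1, 31, -133, 0, 0, 0, 0], [1, 40, -172, 0, 0, 0, 0], [1, 49, -211, 0, 0, 0, 0], [1, 58, -250, 0, 0, 0, 0], [1, 66, -280, 0, 0, 0, 0], [1, 71, -300, 0, 0, 0, 0], [1, 73, -308, 0, 0, 0, 0], [1, 73, -308, 0, 0, 0, 0], [1, 73, -308, 0, 0, 0, 0], [1, 73, -308, -15, 0, 0, 0], [1, 73, -308, -35, 0, 0, 0], [1, 73, -308, -50, 0, 0, 0], [1, 73, -308, -58, 0, 0, 0], [1, 73, -308, -62, 0, 0, 0], [1, 73, -308, -64, 0, 0, 0], [1, 73, -308, -64, 0, 0, 0]],
  ],
)

```text
time_s: 7.62
position: [0.5129, -0.2894, 0.0266]
tool_rot: [[-0.996, 0.0, -0.085], [0.085, -0.0, -0.996], [-0.0, -1.0, 0.0]]
ft_force: [-0.5, -0.0, -0.5]
grip_width: 0.0538
```

```bash
python3 - <<'E'
from h import *
np.set_printoptions(precision=4,suppress=True)
d=cap('wrist','w5.png');s=env.observe();print(s['position'],s['grip_width'],s['ft_force'])
S=cap('scene');b=cv2.cvtColor(S['img'],cv2.COLOR_RGB2BGR)
cv2.imwrite('pics/s5.png',cv2.resize(b[60:240,150:330],None,fx=3,fy=3,interpolation=cv2.INTER_CUBIC))
E
```

```text
[ 0.5131 -0.2896  0.0269] 0.054256632987286266 [ 0.4094  0.1031 -1.277 ]
```

View pics/w5.png

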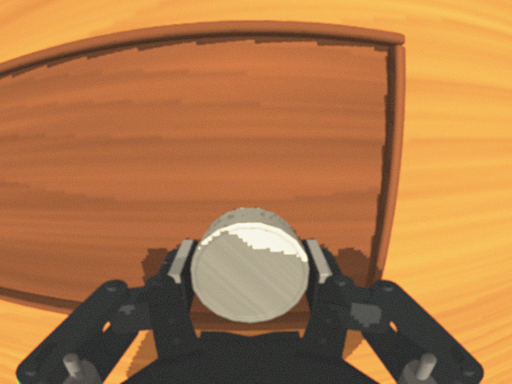

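View pics/s5.png

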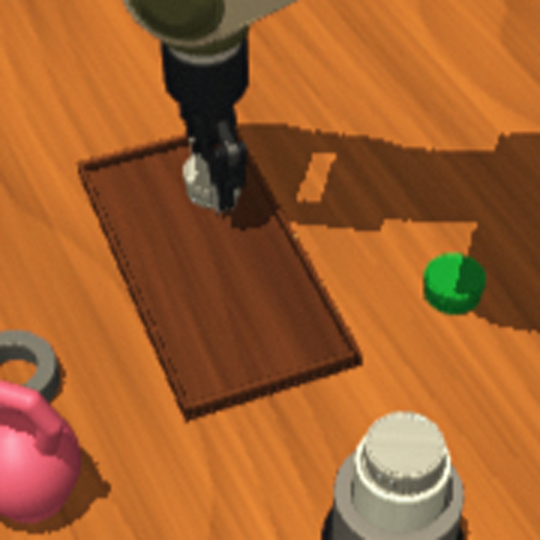

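The tin sits just above the tray floor near its corner. Lowering 2 mm, releasing, rising, then heading for tin A.

Emit:
carry_out(
  targets=[
    [[1, 0, 0, -2, 0, 0, 0], [0.5, 0, 0, -2, 0, 0, 0], [0.1, 0, 0, -2, 0, 0, 0], [0.1, 0, 0, -2, 0, 0, 0], [0.1, 0, 0, -2, 0, 0, 0], [0.1, 0, 0, 8, 0, 0, 0], [0.1, 0, 0, 40, 0, 0, 0], [0, 10, 20, 80, 0, 0, 0], [0, 20, 50, 115, 0, 0, 0], [0, 33, 85, 140, 0, 0, 0], [0, 142, 519, 154, 0, 0, 0], [0, 142, 519, 154, 0, 0, 0], [0, 142, 519, 154, 0, 0, 0], [0, 142, 519, 154, 0, 0, 0], [0, 142, 519, 154, 0, 0, 0], [0, 142, 519, 154, 0, 0, 0], [0, 142, 519, 154, 0, 0, 0], [0, 142, 519, 154, 0, 0, 0], [0, 142, 519, 154, 0, 0, 0], [0, 142, 519, 154, 0, 0, 0]],
  ],
)

```text
time_s: 9.38
position: [0.6446, 0.1914, 0.1794]
tool_rot: [[-0.996, 0.001, -0.085], [0.085, 0.0, -0.996], [-0.001, -1.0, -0.0]]
ft_force: [0.7, 0.0, 0.2]
grip_width: 0.0854
```

Emit:
carry_out(
  targets=[
    [[0, 0, 0, 0, 0, 0, 0], [0, 0, 0, -10, 0, 0, 0], [0, 0, 0, -20, 0, 0, 0], [0, 0, 0, -20, 0, 0, 0], [0, 0, 0, -20, 0, 0, 0], [0, 0, 0, -20, 0, 0, 0]],
  ],
)

```text
time_s: 9.88
position: [0.6448, 0.188, 0.1585]
tool_rot: [[-0.996, -0.0, -0.087], [0.087, -0.0, -0.996], [0.0, -1.0, 0.0]]
ft_force: [0.3, -0.3, 0.5]
grip_width: 0.0852
```

```bash
python3 tin.py 0.024 w6.png; python3 - <<'E'
from h import *
S=cap('scene','s6.png')
E
```

```text
9.88 [0.6448 0.188  0.1585] 0.08518714830697205 [ 0.3004 -0.261   0.4942]
bbox (173, 151, 61, 61) circ 0.6578 0.23 r 0.0279 ell [0.6578 0.2302] [0.0532 0.0544]
```

View pics/w6.png

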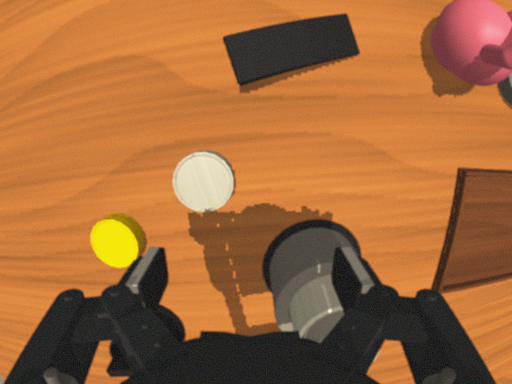

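View pics/s6.png

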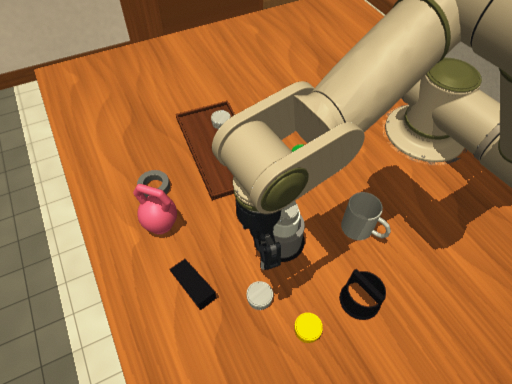

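Tin A is at (204,181) in the wrist view, near (0.657, 0.230), with r = 28 mm. Tin B lies in the tray.

Emit:
carry_out(
  targets=[
    [[0, 5, 20, 0, 0, 0, 0], [0, 12, 42, 0, 0, 0, 0], [0, 12, 42, -15, 0, 0, 0], [0, 12, 42, -50, 0, 0, 0], [0, 12, 42, -85, 0, 0, 0], [0, 12, 42, -115, 0, 0, 0], [0, 12, 42, -132, 0, 0, 0], [0, 12, 42, -138, 0, 0, 0], [0, 12, 42, -138, 0, 0, 0], [0, 12, 42, -138, 0, 0, 0], [0.5, 12, 42, -138, 0, 0, 0], [1, 12, 42, -138, 0, 0, 0], [1, 12, 42, -138, 0, 0, 0], [1, 12, 42, -138, 0, 0, 0], [1, 12, 42, -138, 0, 0, 0], [1, 12, 42, -138, 0, 0, 0], [1, 12, 42, -138, 0, 0, 0]],
  ],
)

```text
time_s: 11.4
position: [0.6574, 0.2313, 0.0223]
tool_rot: [[-0.996, 0.003, -0.085], [0.085, 0.001, -0.996], [-0.003, -1.0, -0.001]]
ft_force: [0.2, -0.2, 5.9]
grip_width: 0.0541
```

Emit:
carry_out(
  targets=[
    [[1, 0, 0, 5, 0, 0, 0], [1, 0, 0, 20, 0, 0, 0], [1, 0, 0, 50, 0, 0, 0], [1, 0, 0, 85, 0, 0, 0], [1, 0, 0, 120, 0, 0, 0], [1, 0, 0, 150, 0, 0, 0], [1, 0, 0, 170, 0, 0, 0], [1, 0, 0, 180, 0, 0, 0], [1, 0, 0, 180, 0, 0, 0]],
  ],
)

```text
time_s: 12.15
position: [0.6571, 0.2313, 0.203]
tool_rot: [[-0.996, 0.004, -0.085], [0.085, 0.001, -0.996], [-0.004, -1.0, -0.001]]
ft_force: [-0.4, -0.7, -0.6]
grip_width: 0.0549
```

```bash
python3 - <<'E'
from h import *
np.set_printoptions(precision=4,suppress=True)
d=cap('wrist','w7.png');s=env.observe();print(s['position'],s['grip_width'],s['ft_force'])
E
```

```text
[0.6566 0.2312 0.2006] 0.05472305321343857 [-0.3147 -0.1779 -1.9467]
```

View pics/w7.png

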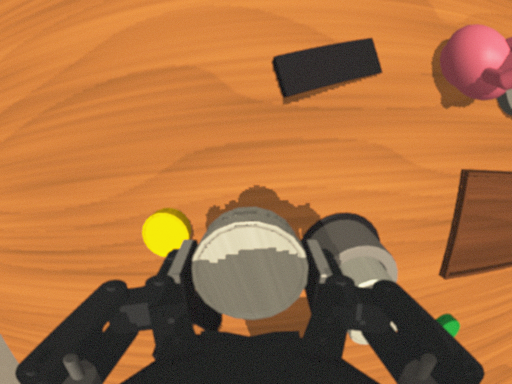

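Emit:
carry_out(
  targets=[
    [[1, -3, -20, 0, 0, 0, 0], [1, -8, -56, 0, 0, 0, 0], [1, -14, -95, 0, 0, 0, 0], [1, -20, -135, 0, 0, 0, 0], [1, -26, -175, 0, 0, 0, 0], [1, -32, -215, 0, 0, 0, 0], [1, -38, -255, 0, 0, 0, 0], [1, -44, -295, 0, 0, 0, 0], [1, -50, -335, 0, 0, 0, 0], [1, -56, -375, 0, 0, 0, 0], [1, -62, -415, -20, 0, 0, 0], [1, -67, -450, -40, 0, 0, 0], [1, -72, -485, -60, 0, 0, 0], [1, -76, -510, -80, 0, 0, 0], [1, -78, -526, -100, 0, 0, 0], [1, -78, -526, -120, 0, 0, 0], [1, -78, -526, -120, 0, 0, 0], [1, -78, -526, -120, 0, 0, 0]],
  ],
)

```text
time_s: 13.7
position: [0.5777, -0.2941, 0.0783]
tool_rot: [[-0.996, -0.004, -0.086], [0.086, 0.003, -0.996], [0.004, -1.0, -0.003]]
ft_force: [0.1, -0.9, -0.4]
grip_width: 0.054
```

```bash
python3 - <<'E'
from h import *
np.set_printoptions(precision=4,suppress=True)
d=cap('wrist','w8.png');s=env.observe();print(s['position'],s['grip_width'],s['ft_force'])
E
```

```text
[ 0.5786 -0.2942  0.08  ] 0.05391599929363548 [ 0.2385  0.6833 -0.1763]
```

View pics/w8.png

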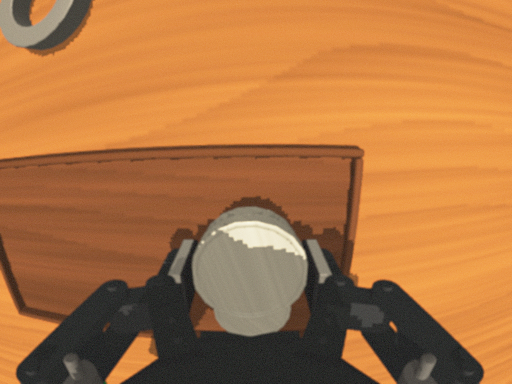

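Emit:
carry_out(
  targets=[
    [[1, 0, 0, -20, 0, 0, 0], [1, 0, 0, -40, 0, 0, 0], [1, 0, 0, -50, 0, 0, 0], [1, 0, 0, -54, 0, 0, 0], [1, 0, 0, -56, 0, 0, 0], [1, 0, 0, -56, 0, 0, 0], [0.5, 0, 0, -56, 0, 0, 0], [0.1, 0, 0, -56, 0, 0, 0], [0.1, 0, 0, -56, 0, 0, 0], [0.1, 0, 0, -56, 0, 0, 0], [0.1, 0, 0, -45, 0, 0, 0], [0.1, 0, 0, -15, 0, 0, 0], [0, 0, 20, 20, 0, 0, 0], [0, 0, 40, 55, 0, 0, 0], [0, -5, 70, 85, 0, 0, 0], [0, -10, 100, 110, 0, 0, 0], [0, -15, 130, 135, 0, 0, 0]],
  ],
)

```text
time_s: 15.17
position: [0.5632, -0.1635, 0.2179]
tool_rot: [[-0.996, 0.001, -0.086], [0.086, -0.001, -0.996], [-0.001, -1.0, 0.0]]
ft_force: [1.1, -0.2, -0.2]
grip_width: 0.0853
```

Emit:
carry_out(
  targets=[
    [[0, -19, 292, 45, 0, 0, 0], [0, -19, 292, 45, 0, 0, 0], [0, -19, 292, 45, 0, 0, 0], [0, -19, 292, 45, 0, 0, 0], [0, -19, 292, 45, 0, 0, 0], [0, -19, 292, 45, 0, 0, 0], [0, -19, 292, 45, 0, 0, 0], [0, -19, 292, 45, 0, 0, 0], [0, -19, 292, 45, 0, 0, 0], [0, -19, 292, 45, 0, 0, 0], [0, -19, 292, 45, 0, 0, 0]],
  ],
)

```text
time_s: 16.08
position: [0.5447, 0.126, 0.2604]
tool_rot: [[-0.996, -0.0, -0.087], [0.087, -0.0, -0.996], [0.0, -1.0, 0.0]]
ft_force: [-0.3, -0.2, 0.1]
grip_width: 0.0852
```

```bash
python3 tin.py 0.133 w9.png 200; python3 - <<'E'
from h import *
S=cap('scene','s9.png');b=cv2.imread('pics/w9.png')
E
```

```text
16.08 [0.5447 0.126  0.2604] 0.08522930805264754 [-0.3071 -0.1668  0.1365]
bbox (496, 157, 16, 32) circ 0.545 -0.167 r 0.0188 ell [ 0.5444 -0.1645] [0.0301 0.038 ]
bbox (211, 149, 74, 70) circ 0.5527 0.1283 r 0.0323 ell [0.5551 0.1286] [0.0575 0.0646]
bbox (501, 116, 11, 34) circ 0.5916 -0.1693 r 0.0189 ell [ 0.591  -0.1628] [0.02   0.0406]
```

View pics/w9.png

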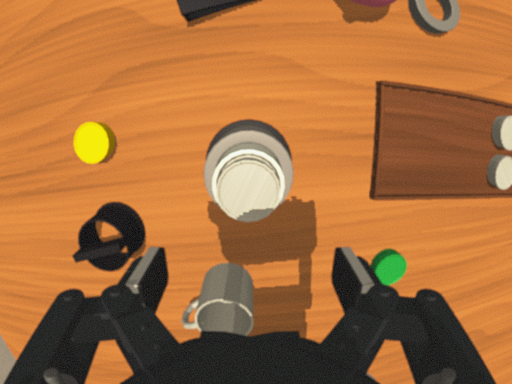

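View pics/s9.png

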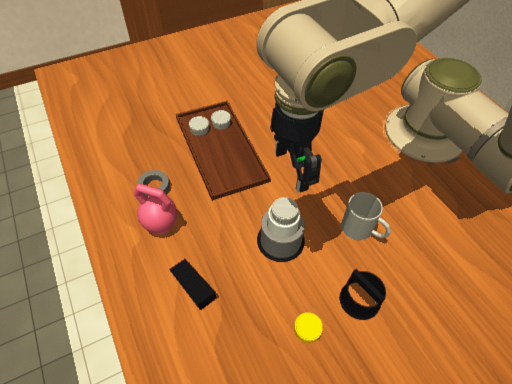

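```bash
python3 - <<'E'
from h import *
b=cv2.imread('pics/w9.png')
cv2.imwrite('pics/w9c.png',cv2.resize(b[110:230,195:305],None,fx=5,fy=5,interpolation=cv2.INTER_CUBIC))
b=cv2.imread('pics/s9.png')
cv2.imwrite('pics/s9c.png',cv2.resize(b[185:265,245:320],None,fx=7,fy=7,interpolation=cv2.INTER_CUBIC))
E
```

```text
(no output)
```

View pics/w9c.png

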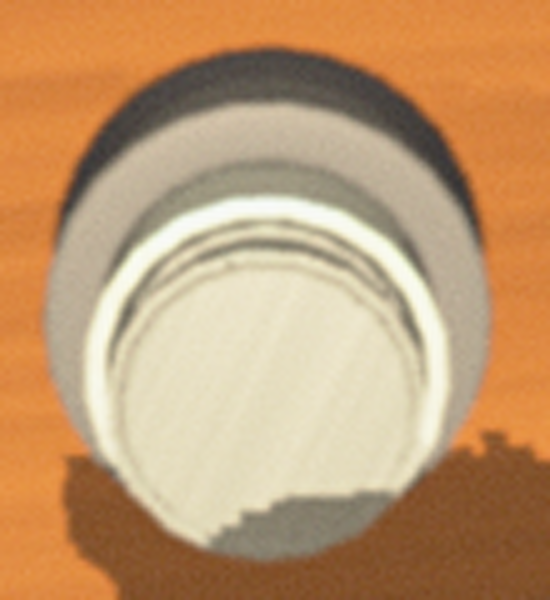

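View pics/s9c.png

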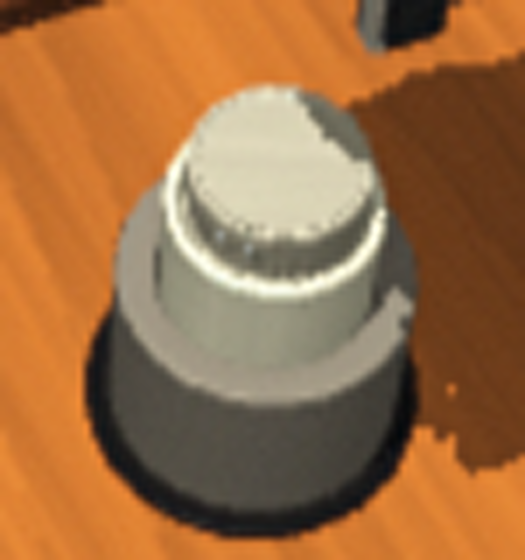

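```bash
python3 - <<'E'
from h import *
np.set_printoptions(precision=4,suppress=True)
d=get_image('wrist')
p=lambda u,v,z:onz(d,195+u/5,110+v/5,z,True)
print('rim LR',p(84,370,.116),p(449,370,.116),'top',p(265,195,.116))
print('shoulder LR',p(45,310,.076),p(490,310,.076),'top',p(268,100,.076))
for z in(.128,.132,.136,.14):
    print(z,'lid LR',p(114,390,z),p(422,390,z),'tb',p(267,250,z),p(268,560,z), np.linalg.norm(p(114,390,z)-p(422,390,z)),np.linalg.norm(p(267,250,z)-p(268,560,z)))
S=get_image('scene');q=lambda u,v,z:onz(S,245+u/7,185+v/7,z)
for z in(.128,.134,.14):print('S lid c',q(282,163,z))
print('S rim LR',q(160,215,.116),q(388,215,.116),'bot',q(273,300,.116))
E
```

```text
rim LR [0.5526 0.1617 0.116 ] [0.5466 0.0945 0.116 ] top [0.5819 0.1254 0.116 ]
shoulder LR [0.556  0.1746 0.076 ] [0.5477 0.081  0.076 ] top [0.5955 0.1238 0.076 ]
0.128 lid LR [0.5516 0.1549 0.128 ] [0.5468 0.1007 0.128 ] tb [0.5741 0.1257 0.128 ] [0.5169 0.1307 0.128 ] 0.054478968363517004 0.05746035205466879
0.132 lid LR [0.5527 0.1544 0.132 ] [0.5479 0.101  0.132 ] tb [0.5749 0.1257 0.132 ] [0.5185 0.1305 0.132 ] 0.05361364567624428 0.056547674231553505
0.136 lid LR [0.5538 0.1538 0.136 ] [0.5491 0.1013 0.136 ] tb [0.5756 0.1256 0.136 ] [0.5202 0.1304 0.136 ] 0.05274832298897157 0.05563499640843823
0.14 lid LR [0.5549 0.1533 0.14  ] [0.5503 0.1016 0.14  ] tb [0.5764 0.1255 0.14  ] [0.5218 0.1302 0.14  ] 0.051883000301698845 0.05472231858532283
S lid c [0.5427 0.1258 0.128 ]
S lid c [0.5451 0.1292 0.134 ]
S lid c [0.5476 0.1326 0.14  ]
S rim LR [0.5801 0.1191 0.116 ] [0.5186 0.1498 0.116 ] bot [0.5645 0.1604 0.116 ]
```

```bash
python3 - <<'E'
from h import *
np.set_printoptions(precision=4,suppress=True)
# place camera of w7 relative to tool: use current relative transform
d=get_image('wrist');s=env.observe();p=s['position'];R=np.array(s['tool_rot'])
b=cv2.imread('pics/w7.png')
cv2.imwrite('pics/w7c.png',cv2.resize(b[190:340,160:340],None,fx=4,fy=4,interpolation=cv2.INTER_CUBIC))
for uv in((250,221),(250,319),(193,268),(308,268)):
    o,r=ray(d,*uv,True);ol=R.T@(o-p);rl=R.T@r
    for y in(-.002,-.005):
        t=(y-ol[1])/rl[1];print(uv,y,(ol+t*rl))
E
```

```text
(250, 221) -0.002 [-0.0281 -0.002  -0.0012]
(250, 221) -0.005 [-0.0293 -0.005  -0.0012]
(250, 319) -0.002 [ 0.0267 -0.002  -0.0012]
(250, 319) -0.005 [ 0.024  -0.005  -0.0012]
(193, 268) -0.002 [-0.0042 -0.002  -0.0277]
(193, 268) -0.005 [-0.006  -0.005  -0.0271]
(308, 268) -0.002 [-0.0041 -0.002   0.0258]
(308, 268) -0.005 [-0.0059 -0.005   0.0251]
```

View pics/w7c.png

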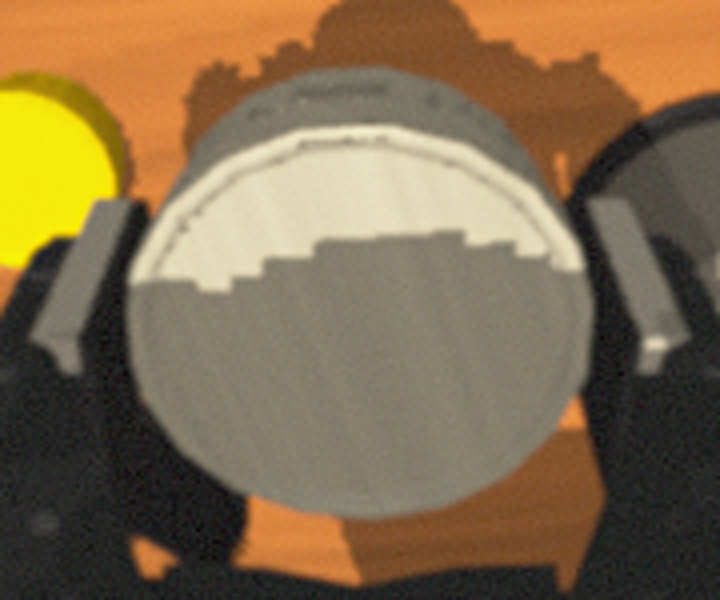

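The wrist calibration agrees with the held tin to within about 1 mm. The dispenser axis is at about (0.547, 0.128), with the top lid at about z 0.132. Descending so the tips stop roughly 4 mm above the rim.

Emit:
carry_out(
  targets=[
    [[0, 2, 1, -30, 0, 0, 0], [0, 2, 1, -65, 0, 0, 0], [0, 2, 1, -95, 0, 0, 0], [0, 2, 1, -115, 0, 0, 0], [0, 2, 1, -123, 0, 0, 0], [0, 2, 1, -125, 0, 0, 0], [0, 2, 1, -125, 0, 0, 0], [0, 2, 1, -125, 0, 0, 0], [0.4, 2, 1, -125, 0, 0, 0], [0.7, 2, 1, -125, 0, 0, 0], [1, 2, 1, -125, 0, 0, 0], [1, 2, 1, -125, 0, 0, 0], [1, 2, 1, -125, 0, 0, 0], [1, 2, 1, -125, 0, 0, 0], [1, 2, 1, -125, 0, 0, 0], [1, 2, 1, -125, 0, 0, 0]],
  ],
)

```text
time_s: 17.67
position: [0.5467, 0.1282, 0.1354]
tool_rot: [[-0.996, 0.0, -0.085], [0.085, 0.0, -0.996], [-0.0, -1.0, -0.0]]
ft_force: [1.5, 1.1, 0.0]
grip_width: 0.0543
```

```bash
python3 - <<'E'
from h import *
np.set_printoptions(precision=4,suppress=True)
d=cap('wrist');s=env.observe();print(s['position'],s['grip_width'],s['ft_force'])
b=cv2.cvtColor(d['img'],cv2.COLOR_RGB2BGR)
cv2.imwrite('pics/w10.png',cv2.resize(b[150:350,130:370],None,fx=3,fy=3,interpolation=cv2.INTER_CUBIC))
S=cap('scene');b=cv2.cvtColor(S['img'],cv2.COLOR_RGB2BGR)
cv2.imwrite('pics/s10.png',cv2.resize(b[130:290,220:360],None,fx=3.5,fy=3.5,interpolation=cv2.INTER_CUBIC))
E
```

```text
[0.5467 0.1282 0.1354] 0.05358227028872531 [ 0.1875 -0.0441  0.2239]
```

View pics/w10.png

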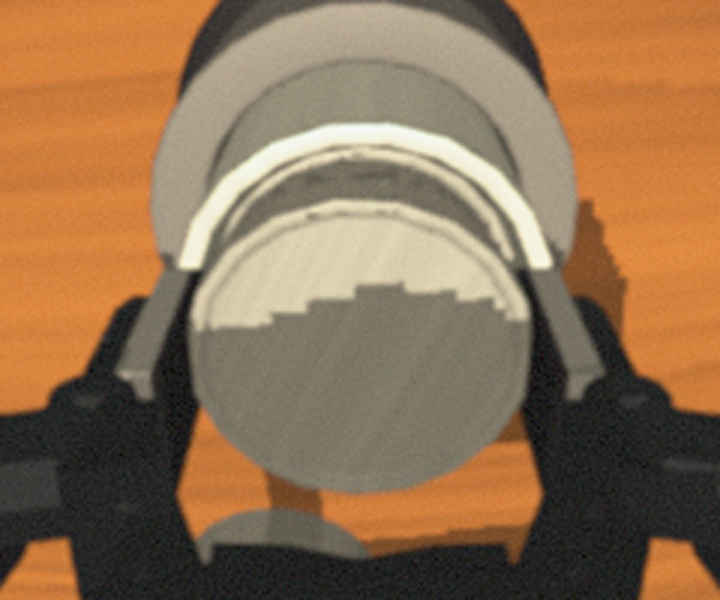

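View pics/s10.png

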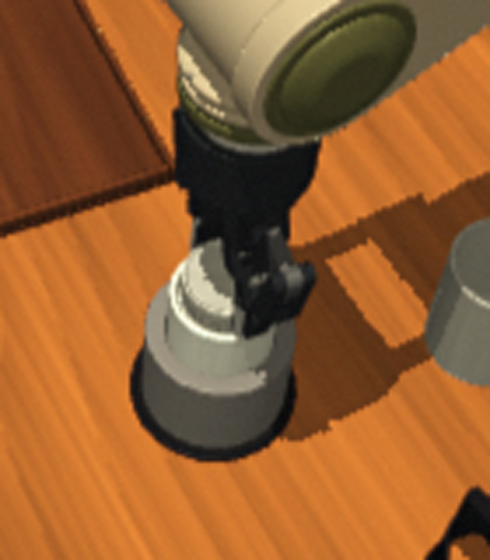

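Good grip, with the tips above the rim. Lifting tin 1 straight out and checking.

Emit:
carry_out(
  targets=[
    [[1, 0, 0, 4, 0, 0, 0], [1, 0, 0, 12, 0, 0, 0], [1, 0, 0, 25, 0, 0, 0], [1, 0, 0, 42, 0, 0, 0], [1, 0, 0, 62, 0, 0, 0], [1, 0, 0, 76, 0, 0, 0], [1, 0, 0, 82, 0, 0, 0], [1, 0, 0, 82, 0, 0, 0]],
  ],
)

```text
time_s: 18.43
position: [0.547, 0.1282, 0.219]
tool_rot: [[-0.996, 0.003, -0.085], [0.085, 0.0, -0.996], [-0.003, -1.0, -0.0]]
ft_force: [0.7, -0.1, -1.0]
grip_width: 0.0538
```

```bash
cat > look.py <<'E'
from h import *
import sys
np.set_printoptions(precision=4,suppress=True)
k=sys.argv[1]
d=cap('wrist');s=env.observe();print(round(float(s['time_s']),2),s['position'],s['grip_width'],s['ft_force'])
a=cv2.cvtColor(d['img'],cv2.COLOR_RGB2BGR)
S=cap('scene');b=cv2.cvtColor(S['img'],cv2.COLOR_RGB2BGR)[80:384,130:400]
b=cv2.resize(b,(341,384))
cv2.imwrite('pics/%s.png'%k,np.hstack([a[:,:450],b]))
E
python3 look.py l11
```

```text
18.48 [0.5466 0.1282 0.2177] 0.053866291572860166 [ 0.8494  0.6609 -0.664 ]
```

View pics/l11.png

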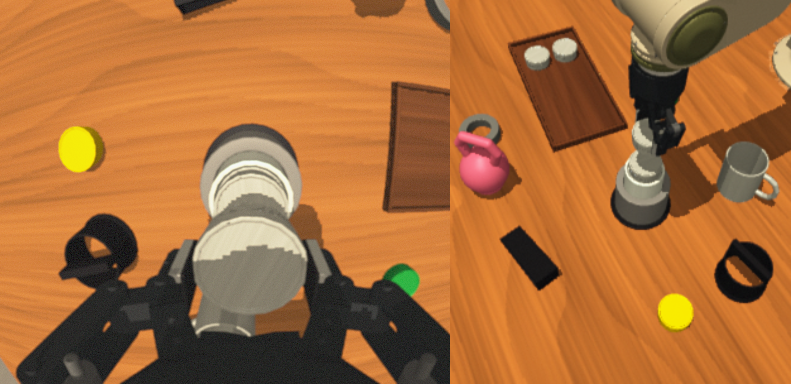

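Tin 1 is out and the next one has risen. Carrying it to the mid-near slot.

Emit:
carry_out(
  targets=[
    [[1, -2, -20, 0, 0, 0, 0], [1, -5, -55, 0, 0, 0, 0], [1, -8, -95, -5, 0, 0, 0], [1, -11, -135, -20, 0, 0, 0], [1, -14, -174, -40, 0, 0, 0], [1, -17, -210, -60, 0, 0, 0], [1, -20, -245, -80, 0, 0, 0], [1, -23, -280, -100, 0, 0, 0], [1, -25, -305, -115, 0, 0, 0], [1, -27, -320, -130, 0, 0, 0], [1, -27, -324, -145, 0, 0, 0], [1, -27, -324, -160, 0, 0, 0], [1, -27, -324, -172, 0, 0, 0], [1, -27, -324, -180, 0, 0, 0], [1, -27, -324, -184, 0, 0, 0], [1, -27, -324, -184, 0, 0, 0]],
  ],
)

```text
time_s: 19.87
position: [0.5192, -0.1955, 0.0324]
tool_rot: [[-0.996, -0.002, -0.085], [0.085, 0.001, -0.996], [0.002, -1.0, -0.001]]
ft_force: [0.1, 0.3, -0.8]
grip_width: 0.054
```

```bash
python3 look.py l12
```

```text
19.92 [ 0.5196 -0.1957  0.0332] 0.05420799585750425 [ 0.5131  0.1557 -0.6186]
```

View pics/l12.png

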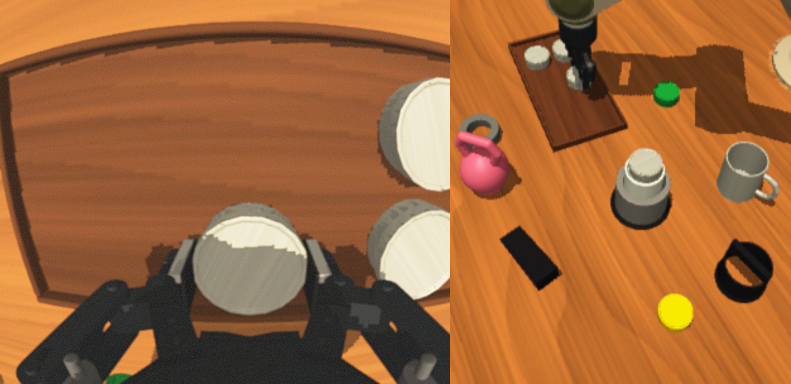

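Emit:
carry_out(
  targets=[
    [[1, 0, 0, -2, 0, 0, 0], [1, 0, 0, -4, 0, 0, 0], [1, 0, 0, -5, 0, 0, 0], [0.5, 0, 0, -5, 0, 0, 0], [0.15, 0, 0, -5, 0, 0, 0], [0.15, 0, 0, -5, 0, 0, 0], [0.15, 0, 0, -5, 0, 0, 0], [0.1, 0, 0, 5, 0, 0, 0], [0.1, 0, 0, 40, 0, 0, 0], [0, 3, 30, 70, 0, 0, 0], [0, 6, 65, 95, 0, 0, 0], [0, 9, 100, 120, 0, 0, 0], [0, 12, 135, 140, 0, 0, 0], [0, 15, 172, 155, 0, 0, 0], [0, 18, 210, 165, 0, 0, 0], [0, 21, 250, 167, 0, 0, 0], [0, 24, 288, 167, 0, 0, 0], [0, 27, 316, 167, 0, 0, 0], [0, 27, 324, 167, 0, 0, 0], [0, 27, 324, 167, 0, 0, 0]],
  ],
)

```text
time_s: 21.63
position: [0.5463, 0.1299, 0.2007]
tool_rot: [[-0.997, 0.0, -0.082], [0.082, 0.0, -0.997], [-0.0, -1.0, -0.0]]
ft_force: [-0.0, -0.5, -0.5]
grip_width: 0.0855
```

```bash
python3 look.py l13; python3 - <<'E'
from h import *
S=cap('scene');b=cv2.cvtColor(S['img'],cv2.COLOR_RGB2BGR)
cv2.imwrite('pics/s13.png',cv2.resize(b[185:265,245:320],None,fx=7,fy=7,interpolation=cv2.INTER_CUBIC))
E
```

```text
21.68 [0.5465 0.1284 0.2007] 0.08500290785986753 [ 0.9353 -0.5987 -0.8723]
```

View pics/l13.png

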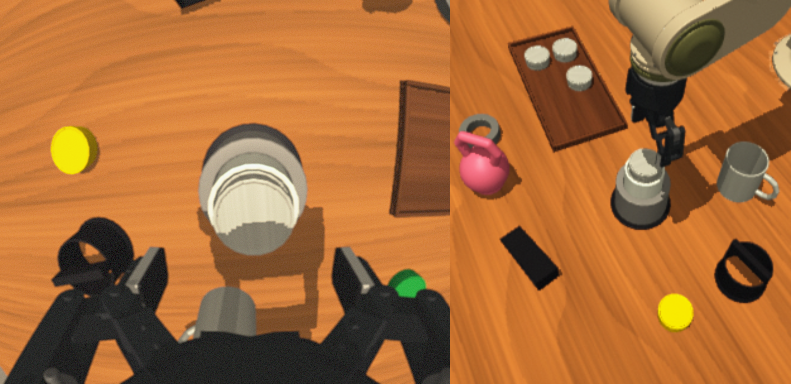

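View pics/s13.png

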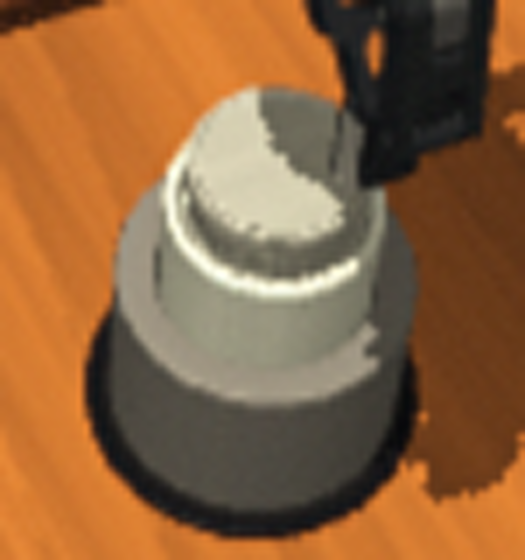

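Same height as before. Repeating the pick for tin 2, combining grasp and lift.

Emit:
carry_out(
  targets=[
    [[0, 0, 0, -25, 0, 0, 0], [0, 0, 0, -50, 0, 0, 0], [0, 0, 0, -62, 0, 0, 0], [0, 0, 0, -65, 0, 0, 0], [0, 0, 0, -65, 0, 0, 0], [0.4, 0, 0, -65, 0, 0, 0], [0.7, 0, 0, -65, 0, 0, 0], [1, 0, 0, -65, 0, 0, 0], [1, 0, 0, -65, 0, 0, 0], [1, 0, 0, -65, 0, 0, 0], [1, 0, 0, -65, 0, 0, 0], [1, 0, 0, -65, 0, 0, 0], [1, 0, 0, -61, 0, 0, 0], [1, 0, 0, -53, 0, 0, 0], [1, 0, 0, -40, 0, 0, 0], [1, 0, 0, -23, 0, 0, 0], [1, 0, 0, -3, 0, 0, 0], [1, 0, 0, 11, 0, 0, 0], [1, 0, 0, 17, 0, 0, 0], [1, 0, 0, 17, 0, 0, 0]],
  ],
)

```text
time_s: 23.45
position: [0.547, 0.1283, 0.219]
tool_rot: [[-0.996, 0.003, -0.085], [0.085, 0.0, -0.996], [-0.003, -1.0, -0.0]]
ft_force: [0.6, -0.1, -1.4]
grip_width: 0.0539
```

```bash
python3 look.py l14
```

```text
23.5 [0.5466 0.1282 0.2177] 0.05422161202076864 [-0.3869  0.282  -1.8938]
```

View pics/l14.png

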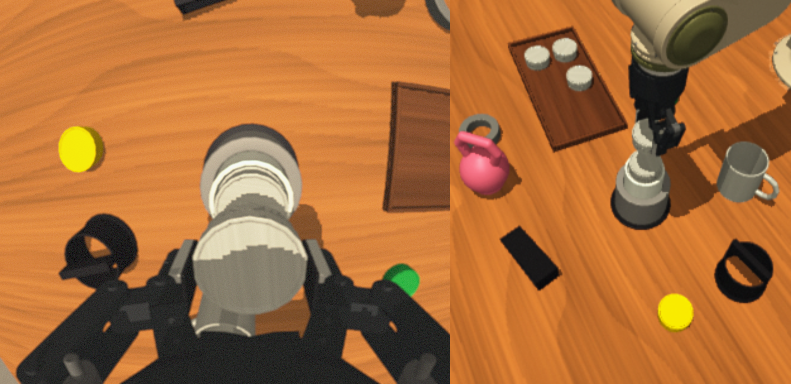

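Held. Carrying tin 2 to the mid-far slot at (0.586, -0.200).

Emit:
carry_out(
  targets=[
    [[1, 2, -20, 0, 0, 0, 0], [1, 6, -55, 0, 0, 0, 0], [1, 11, -95, -5, 0, 0, 0], [1, 16, -133, -20, 0, 0, 0], [1, 20, -170, -40, 0, 0, 0], [1, 24, -206, -60, 0, 0, 0], [1, 29, -242, -80, 0, 0, 0], [1, 33, -278, -100, 0, 0, 0], [1, 36, -305, -115, 0, 0, 0], [1, 39, -322, -130, 0, 0, 0], [1, 39, -328, -145, 0, 0, 0], [1, 39, -328, -160, 0, 0, 0], [1, 39, -328, -172, 0, 0, 0], [1, 39, -328, -180, 0, 0, 0], [1, 39, -328, -184, 0, 0, 0], [1, 39, -328, -184, 0, 0, 0]],
  ],
)

```text
time_s: 24.88
position: [0.5853, -0.1995, 0.0325]
tool_rot: [[-0.996, -0.002, -0.085], [0.085, 0.001, -0.996], [0.002, -1.0, -0.001]]
ft_force: [0.4, 0.6, -0.6]
grip_width: 0.0542
```

```bash
python3 look.py l15
```

```text
24.93 [ 0.5856 -0.1996  0.0332] 0.05443080871213901 [-0.5245  0.5334 -0.7327]
```

View pics/l15.png

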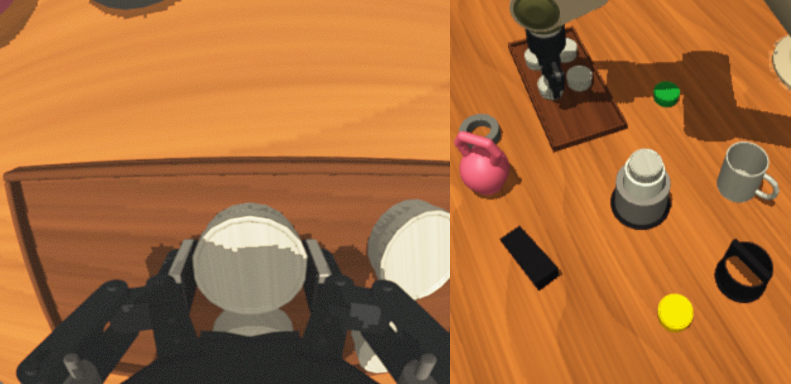

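Emit:
carry_out(
  targets=[
    [[1, 0, 0, -2, 0, 0, 0], [1, 0, 0, -4, 0, 0, 0], [1, 0, 0, -5, 0, 0, 0], [0.5, 0, 0, -5, 0, 0, 0], [0.15, 0, 0, -5, 0, 0, 0], [0.15, 0, 0, -5, 0, 0, 0], [0.15, 0, 0, -5, 0, 0, 0], [0.1, 0, 0, 5, 0, 0, 0], [0.1, 0, 0, 40, 0, 0, 0], [0, -4, 30, 70, 0, 0, 0], [0, -8, 65, 95, 0, 0, 0], [0, -12, 100, 120, 0, 0, 0], [0, -16, 135, 140, 0, 0, 0], [0, -20, 172, 155, 0, 0, 0], [0, -25, 210, 165, 0, 0, 0], [0, -30, 250, 167, 0, 0, 0], [0, -34, 288, 167, 0, 0, 0], [0, -38, 318, 167, 0, 0, 0], [0, -39, 328, 167, 0, 0, 0], [0, -39, 328, 167, 0, 0, 0]],
  ],
)

```text
time_s: 26.65
position: [0.5462, 0.1302, 0.2009]
tool_rot: [[-0.997, 0.0, -0.082], [0.082, 0.0, -0.997], [-0.0, -1.0, -0.0]]
ft_force: [-0.1, 0.2, 0.0]
grip_width: 0.0855
```

```bash
python3 look.py l16; python3 - <<'E'
from h import *
S=cap('scene');b=cv2.cvtColor(S['img'],cv2.COLOR_RGB2BGR)
cv2.imwrite('pics/s16.png',cv2.resize(b[185:265,245:320],None,fx=7,fy=7,interpolation=cv2.INTER_CUBIC))
E
```

```text
26.7 [0.5466 0.1286 0.2008] 0.08535775273560695 [-0.1441 -0.0669  0.3573]
```

View pics/l16.png

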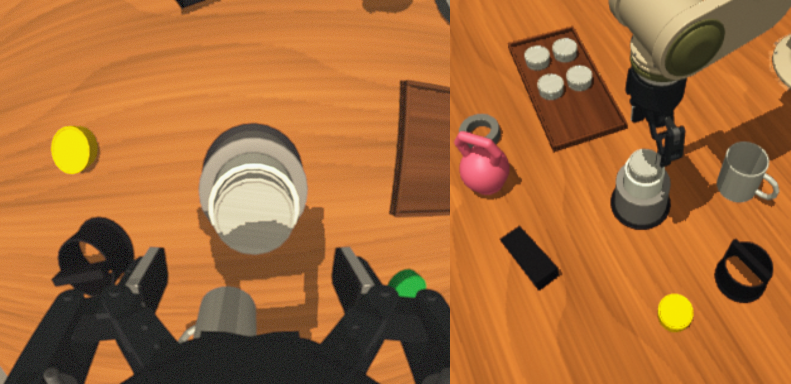

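View pics/s16.png

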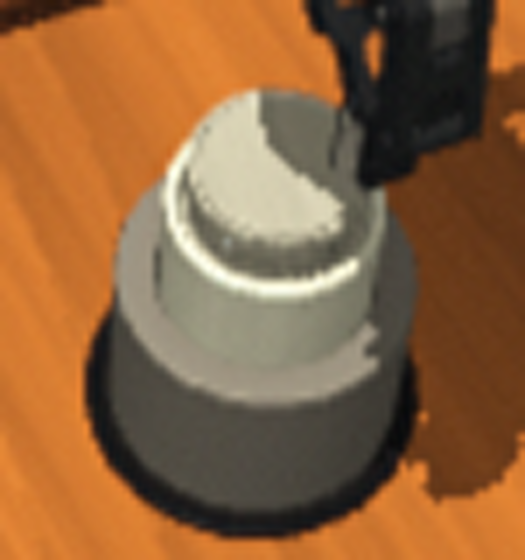

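Emit:
carry_out(
  targets=[
    [[0, 0, 0, -25, 0, 0, 0], [0, 0, 0, -50, 0, 0, 0], [0, 0, 0, -63, 0, 0, 0], [0, 0, 0, -66, 0, 0, 0], [0, 0, 0, -66, 0, 0, 0], [0.4, 0, 0, -66, 0, 0, 0], [0.7, 0, 0, -66, 0, 0, 0], [1, 0, 0, -66, 0, 0, 0], [1, 0, 0, -66, 0, 0, 0], [1, 0, 0, -66, 0, 0, 0], [1, 0, 0, -66, 0, 0, 0], [1, 0, 0, -66, 0, 0, 0], [1, 0, 0, -62, 0, 0, 0], [1, 0, 0, -54, 0, 0, 0], [1, 0, 0, -41, 0, 0, 0], [1, 0, 0, -24, 0, 0, 0], [1, 0, 0, -3, 0, 0, 0], [1, 0, 0, 11, 0, 0, 0], [1, 0, 0, 17, 0, 0, 0], [1, 0, 0, 17, 0, 0, 0]],
  ],
)

```text
time_s: 28.47
position: [0.5469, 0.1283, 0.219]
tool_rot: [[-0.996, 0.003, -0.085], [0.085, 0.0, -0.996], [-0.003, -1.0, -0.0]]
ft_force: [0.2, -1.0, -0.7]
grip_width: 0.054
```

```bash
python3 look.py l17
```

```text
28.52 [0.5465 0.1282 0.2176] 0.0536866981127057 [ 0.868  -0.1394 -0.944 ]
```

View pics/l17.png

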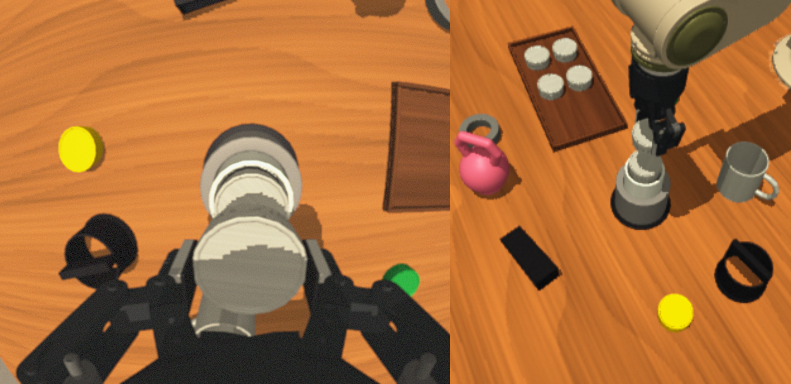

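Carrying tin 3 to the near-left slot at (0.527, -0.107).

Emit:
carry_out(
  targets=[
    [[1, -2, -20, 0, 0, 0, 0], [1, -4, -50, 0, 0, 0, 0], [1, -7, -85, -5, 0, 0, 0], [1, -10, -120, -20, 0, 0, 0], [1, -13, -155, -40, 0, 0, 0], [1, -16, -187, -60, 0, 0, 0], [1, -18, -212, -80, 0, 0, 0], [1, -20, -230, -100, 0, 0, 0], [1, -20, -235, -120, 0, 0, 0], [1, -20, -235, -140, 0, 0, 0], [1, -20, -235, -158, 0, 0, 0], [1, -20, -235, -172, 0, 0, 0], [1, -20, -235, -180, 0, 0, 0], [1, -20, -235, -184, 0, 0, 0], [1, -20, -235, -184, 0, 0, 0]],
  ],
)

```text
time_s: 29.82
position: [0.5263, -0.1066, 0.0326]
tool_rot: [[-0.996, -0.002, -0.085], [0.085, 0.001, -0.996], [0.002, -1.0, -0.001]]
ft_force: [-0.4, -0.5, -0.5]
grip_width: 0.0539
```

```bash
python3 look.py l18
```

```text
29.87 [ 0.5267 -0.1068  0.0334] 0.05409420768204834 [ 0.5489  1.3523 -1.3636]
```

View pics/l18.png

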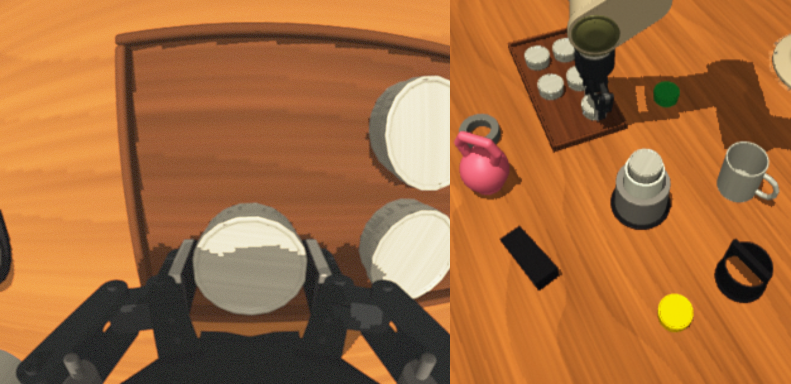

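Emit:
carry_out(
  targets=[
    [[1, 0, 0, -2, 0, 0, 0], [1, 0, 0, -4, 0, 0, 0], [1, 0, 0, -5, 0, 0, 0], [0.5, 0, 0, -5, 0, 0, 0], [0.2, 0, 0, -5, 0, 0, 0], [0.2, 0, 0, -5, 0, 0, 0], [0.2, 0, 0, -5, 0, 0, 0], [0.2, 0, 0, 5, 0, 0, 0], [0.2, 0, 0, 40, 0, 0, 0], [0.1, 2, 25, 70, 0, 0, 0], [0, 4, 50, 100, 0, 0, 0], [0, 6, 75, 128, 0, 0, 0], [0, 9, 105, 150, 0, 0, 0], [0, 12, 140, 162, 0, 0, 0], [0, 15, 178, 167, 0, 0, 0], [0, 18, 213, 167, 0, 0, 0], [0, 20, 232, 167, 0, 0, 0], [0, 20, 235, 167, 0, 0, 0], [0, 20, 235, 167, 0, 0, 0]],
  ],
)

```text
time_s: 31.5
position: [0.5464, 0.1291, 0.2007]
tool_rot: [[-0.997, 0.0, -0.083], [0.083, -0.0, -0.997], [-0.0, -1.0, 0.0]]
ft_force: [0.4, -0.1, 0.3]
grip_width: 0.0852
```

```bash
python3 look.py l19; python3 - <<'E'
from h import *
S=cap('scene');b=cv2.cvtColor(S['img'],cv2.COLOR_RGB2BGR)
cv2.imwrite('pics/s19.png',cv2.resize(b[185:265,245:320],None,fx=7,fy=7,interpolation=cv2.INTER_CUBIC))
E
```

```text
31.55 [0.5465 0.128  0.2006] 0.08562676439069669 [ 0.6992 -0.4365 -0.1699]
```

View pics/l19.png

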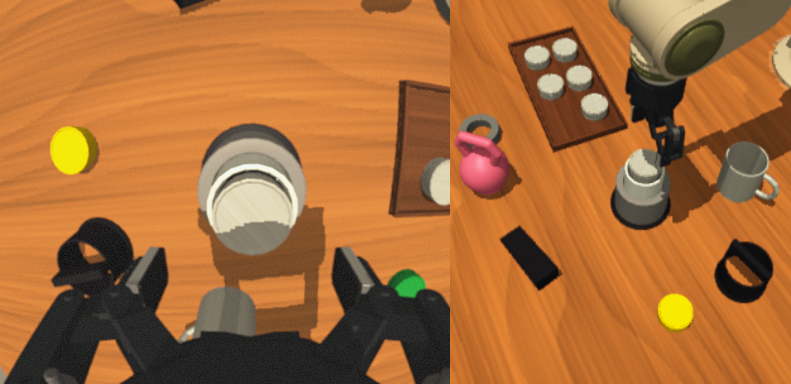

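View pics/s19.png

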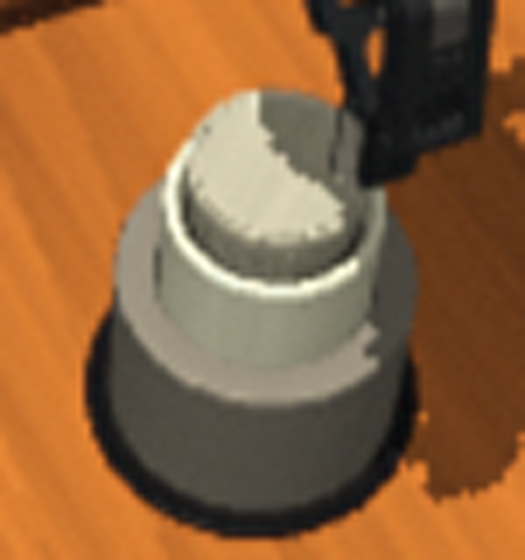

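Emit:
carry_out(
  targets=[
    [[0, 0, 0, -25, 0, 0, 0], [0, 0, 0, -50, 0, 0, 0], [0, 0, 0, -63, 0, 0, 0], [0, 0, 0, -66, 0, 0, 0], [0, 0, 0, -66, 0, 0, 0], [0.4, 0, 0, -66, 0, 0, 0], [0.7, 0, 0, -66, 0, 0, 0], [1, 0, 0, -66, 0, 0, 0], [1, 0, 0, -66, 0, 0, 0], [1, 0, 0, -66, 0, 0, 0], [1, 0, 0, -66, 0, 0, 0], [1, 0, 0, -66, 0, 0, 0], [1, 0, 0, -62, 0, 0, 0], [1, 0, 0, -54, 0, 0, 0], [1, 0, 0, -41, 0, 0, 0], [1, 0, 0, -24, 0, 0, 0], [1, 0, 0, -3, 0, 0, 0], [1, 0, 0, 11, 0, 0, 0], [1, 0, 0, 17, 0, 0, 0], [1, 0, 0, 17, 0, 0, 0]],
  ],
)

```text
time_s: 33.32
position: [0.547, 0.1283, 0.219]
tool_rot: [[-0.996, 0.003, -0.085], [0.085, 0.0, -0.996], [-0.003, -1.0, -0.0]]
ft_force: [-0.7, -0.5, -1.6]
grip_width: 0.0539
```

```bash
python3 look.py l20
```

```text
33.37 [0.5466 0.1282 0.2176] 0.05421269395269088 [ 0.1708  0.473  -0.6966]
```

View pics/l20.png

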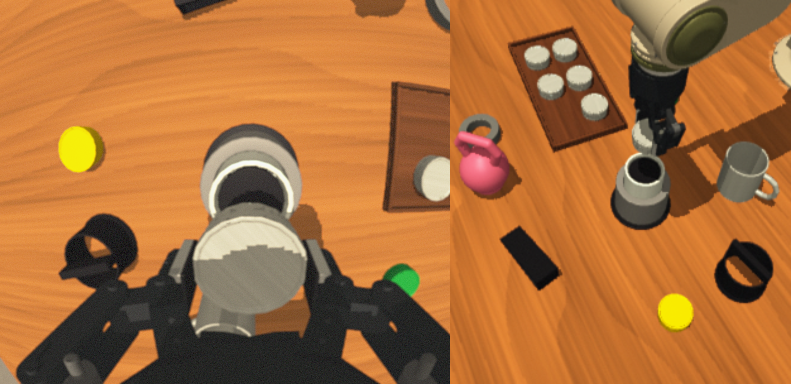

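The dispenser is empty, with the black follower showing. Carrying tin 4 to the far-left slot at (0.593, -0.112).

Emit:
carry_out(
  targets=[
    [[1, 4, -20, 0, 0, 0, 0], [1, 10, -50, 0, 0, 0, 0], [1, 16, -85, -5, 0, 0, 0], [1, 23, -120, -20, 0, 0, 0], [1, 30, -155, -40, 0, 0, 0], [1, 36, -187, -60, 0, 0, 0], [1, 41, -214, -80, 0, 0, 0], [1, 46, -235, -100, 0, 0, 0], [1, 46, -240, -120, 0, 0, 0], [1, 46, -240, -140, 0, 0, 0], [1, 46, -240, -158, 0, 0, 0], [1, 46, -240, -172, 0, 0, 0], [1, 46, -240, -180, 0, 0, 0], [1, 46, -240, -184, 0, 0, 0], [1, 46, -240, -184, 0, 0, 0]],
  ],
)

```text
time_s: 34.67
position: [0.5923, -0.1116, 0.0327]
tool_rot: [[-0.996, -0.001, -0.085], [0.085, 0.001, -0.996], [0.002, -1.0, -0.0]]
ft_force: [0.3, -0.0, -1.6]
grip_width: 0.0537
```

```bash
python3 look.py l21
```

```text
34.72 [ 0.5927 -0.1118  0.0334] 0.054122976255562914 [ 0.1472 -0.0774 -0.9245]
```

View pics/l21.png

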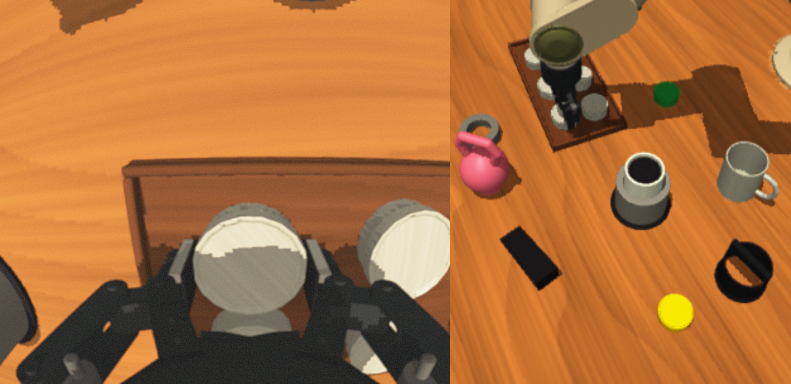

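Emit:
carry_out(
  targets=[
    [[1, 0, 0, -2, 0, 0, 0], [1, 0, 0, -4, 0, 0, 0], [1, 0, 0, -5, 0, 0, 0], [0.5, 0, 0, -5, 0, 0, 0], [0.2, 0, 0, -5, 0, 0, 0], [0.2, 0, 0, -5, 0, 0, 0], [0.2, 0, 0, -5, 0, 0, 0], [0.2, 0, 0, 5, 0, 0, 0], [0.2, 0, 0, 40, 0, 0, 0], [0.1, -10, 0, 75, 0, 0, 0], [0, -15, -5, 110, 0, 0, 0], [0, -20, -10, 145, 0, 0, 0], [0, -25, -20, 180, 0, 0, 0], [0, -30, -30, 210, 0, 0, 0], [0, -30, -30, 220, 0, 0, 0], [0, -30, -30, 220, 0, 0, 0]],
  ],
)

```text
time_s: 36.1
position: [0.5632, -0.1424, 0.2567]
tool_rot: [[-0.996, 0.005, -0.086], [0.086, -0.003, -0.996], [-0.006, -1.0, 0.002]]
ft_force: [0.1, 0.2, 0.5]
grip_width: 0.0854
```

```bash
python3 tin.py 0.030 w22.png 110; python3 look.py l22; python3 - <<'E'
from h import *
S=cap('top','t22.png')
E
```

```text
36.1 [ 0.5632 -0.1424  0.2567] 0.08544701365431959 [0.0644 0.1806 0.4715]
bbox (39, 279, 51, 42) circ 0.3625 0.2039 r 0.0896 ell [0.3356 0.2247] [0.0607 0.2347]
bbox (342, 248, 32, 45) circ 0.4065 -0.2776 r 0.0458 ell [ 0.4037 -0.2853] [0.0166 0.0987]
bbox (127, 248, 31, 45) circ 0.4329 0.0205 r 0.0461 ell [0.4301 0.0292] [0.0163 0.1019]
bbox (345, 177, 40, 42) circ 0.5161 -0.2849 r 0.0311 ell [ 0.5158 -0.286 ] [0.0526 0.0595]
bbox (202, 177, 44, 45) circ 0.5297 -0.1056 r 0.0293 ell [ 0.5295 -0.1064] [0.0526 0.057 ]
bbox (273, 176, 44, 45) circ 0.5233 -0.1936 r 0.0294 ell [ 0.5229 -0.1936] [0.0528 0.0573]
bbox (7, 175, 66, 73) circ 0.5278 0.1889 r 0.077 ell [0.5296 0.1855] [0.1031 0.1551]
bbox (348, 127, 41, 44) circ 0.5801 -0.2898 r 0.0293 ell [ 0.58   -0.2906] [0.0531 0.0563]
bbox (273, 124, 45, 47) circ 0.5872 -0.1974 r 0.028 ell [ 0.5874 -0.1978] [0.0534 0.0541]
bbox (199, 124, 46, 46) circ 0.5944 -0.1108 r 0.0277 ell [ 0.5944 -0.111 ] [0.0536 0.054 ]
bbox (213, 0, 65, 39) circ 0.7575 -0.1531 r 0.038 ell [ 0.7521 -0.1527] [0.0581 0.0703]
36.2 [ 0.5624 -0.1414  0.2525] 0.08531591779915818 [ 0.1808  0.3457 -0.3367]
```

View pics/w22.png

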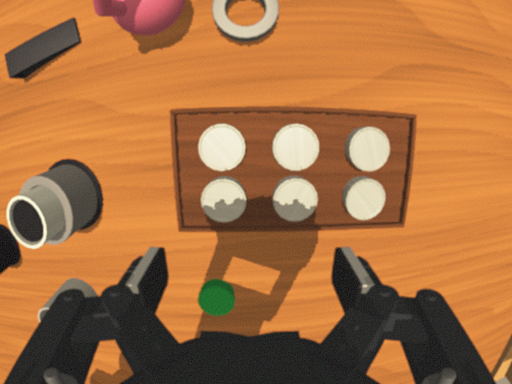

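View pics/t22.png

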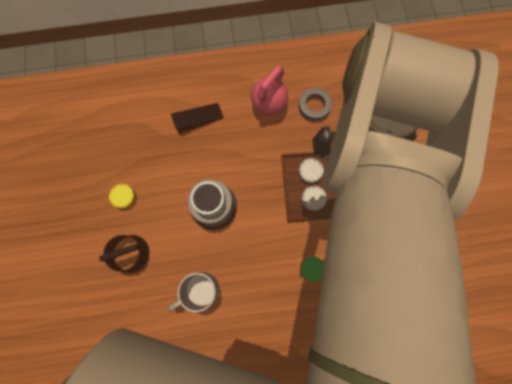

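All six tins lie flat in the tray, well inside the limits. Next I'll measure the sleeve's bar roughly, then look at it from close up.

```bash
python3 - <<'E'
from h import *
np.set_printoptions(precision=4,suppress=True)
T=get_image('top');S=get_image('scene')
a=onz(T,102.5,258,.08);b=onz(T,137.5,247.3,.08);print(a,b,(a+b)/2,np.linalg.norm(a-b),np.degrees(np.arctan2(*(b-a)[1::-1])))
# scene crop2: bar from (378,368)-(455,440) in crop scale 2.8 origin(220,140)
a=onz(S,220+380/2.8,140+368/2.8,.08);b=onz(S,220+457/2.8,140+438/2.8,.08);print(a,b,(a+b)/2,np.linalg.norm(a-b))
i=cv2.cvtColor(S['img'],cv2.COLOR_RGB2BGR)
cv2.imwrite('pics/s23.png',cv2.resize(i[255:330,325:400],None,fx=7,fy=7,interpolation=cv2.INTER_CUBIC))
E
```

```text
[0.4577 0.36   0.08  ] [0.4687 0.2863 0.08  ] [0.4632 0.3231 0.08  ] 0.0744256480299791 -81.48292907902201
[0.4725 0.2966 0.08  ] [0.4558 0.3641 0.08  ] [0.4642 0.3303 0.08  ] 0.06947361225247725
```

View pics/s23.png

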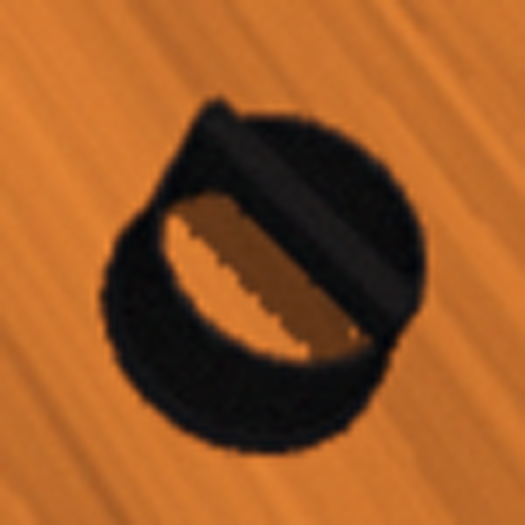

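Emit:
carry_out(
  targets=[
    [[0, -8, 35, 0, 0, 0, 7], [0, -16, 70, 0, 0, 0, 14], [0, -24, 105, 0, 0, 0, 21], [0, -32, 140, 0, 0, 0, 28], [0, -40, 175, 0, 0, 0, 35], [0, -48, 210, 0, 0, 0, 42], [0, -55, 245, 0, 0, 0, 49], [0, -62, 280, 0, 0, 0, 56], [0, -69, 315, 0, 0, 0, 63], [0, -76, 345, 0, 0, 0, 70], [0, -83, 375, 0, 0, 0, 77], [0, -90, 405, 0, 0, 0, 84], [0, -95, 430, 0, 0, 0, 91], [0, -99, 445, 0, 0, 0, 98], [0, -99, 450, 0, 0, 0, 105], [0, -99, 450, 0, 0, 0, 105], [0, -99, 450, 0, 0, 0, 105], [0, -99, 450, 0, 0, 0, 105]],
  ],
)

```text
time_s: 37.9
position: [0.4637, 0.3077, 0.2529]
tool_rot: [[0.171, -0.001, 0.985], [-0.985, -0.0, 0.171], [0.0, -1.0, -0.001]]
ft_force: [0.3, 0.5, 0.4]
grip_width: 0.0852
```

```bash
python3 look.py l24; python3 - <<'E'
from h import *
cap('wrist','w24.png');s=env.observe();print(s['q'].round(1),np.array(s['tool_rot']).round(3))
E
```

```text
37.95 [0.4638 0.3076 0.2531] 0.08527901447669027 [-0.2709 -0.2044 -0.7949]
[21.4 22.5 73.3 -0.  84.3 11.4] [[ 0.173 -0.     0.985]
 [-0.985 -0.     0.173]
 [ 0.    -1.    -0.   ]]
```

View pics/w24.png

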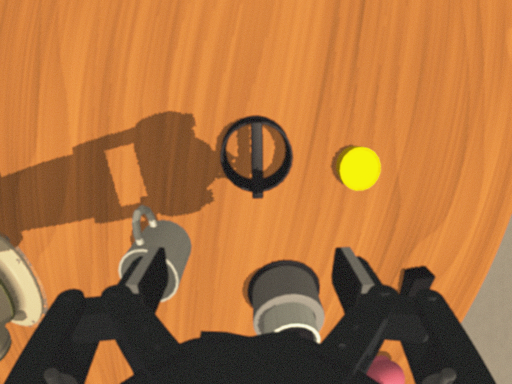

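```bash
python3 - <<'E'
from h import *
b=cv2.imread('pics/w24.png')
b=cv2.resize(b[105:205,210:305],None,fx=6,fy=6,interpolation=cv2.INTER_CUBIC)
b=np.clip(b.astype(float)*2.2,0,255).astype(np.uint8)
cv2.imwrite('pics/w24c.png',b)
E
```

```text
(no output)
```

View pics/w24c.png

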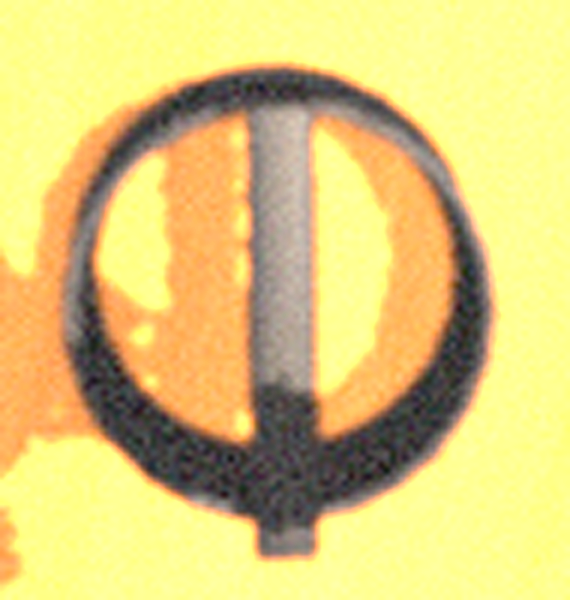

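```bash
python3 - <<'E'
from h import *
np.set_printoptions(precision=4,suppress=True)
d=get_image('wrist');p=lambda u,v,z:onz(d,210+u/6,105+v/6,z,True)
a=p(280,108,.082);b=p(287,553,.082);print('bar ends',a,b,(a+b)/2,np.linalg.norm(a-b),np.degrees(np.arctan2(*(a-b)[1::-1])))
for u1,u2,v in((247,311,200),(250,315,350),(256,317,470)):
    q,r=p(u1,v,.082),p(u2,v,.082);print(v,q,r,(q+r)/2,np.linalg.norm(q-r))
# flared foot outline z~.0045..: left,right,top extremes
print('foot',p(62,300,.005),p(493,310,.005),p(275,65,.005))
E
```

```text
bar ends [0.4604 0.3685 0.082 ] [0.475  0.2943 0.082 ] [0.4677 0.3314 0.082 ] 0.07558925594795038 101.1294089314171
200 [0.4578 0.3527 0.082 ] [0.4681 0.3545 0.082 ] [0.4629 0.3536 0.082 ] 0.010445000018217354
350 [0.4626 0.3281 0.082 ] [0.4732 0.33   0.082 ] [0.4679 0.329  0.082 ] 0.010794550029460993
470 [0.4672 0.3079 0.082 ] [0.4773 0.3097 0.082 ] [0.4723 0.3088 0.082 ] 0.010309602970962943
foot [0.4251 0.317  0.005 ] [0.5145 0.3306 0.005 ] [0.4604 0.3728 0.005 ]
```

Sleeve bar centre is at about (0.468, 0.330), running at 101.5°, with length about 76 mm and thickness about 10.5 mm at z = 0.082, all consistent with the bar. Approaching with half-open jaws.

Emit:
carry_out(
  targets=[
    [[0.3, 2, 11, -30, 0, 0, 1.5], [0.4, 4, 22, -65, 0, 0, 1.5], [0.4, 4, 22, -95, 0, 0, 1.5], [0.4, 4, 22, -115, 0, 0, 1.5], [0.4, 4, 22, -123, 0, 0, 1.5], [0.4, 4, 22, -123, 0, 0, 1.5], [0.4, 4, 22, -123, 0, 0, 1.5], [0.4, 4, 22, -123, 0, 0, 1.5]],
  ],
  squeeze=100,
)

```text
time_s: 38.77
position: [0.4685, 0.3304, 0.1321]
tool_rot: [[0.201, 0.003, 0.98], [-0.98, 0.001, 0.201], [-0.001, -1.0, 0.003]]
ft_force: [0.4, -0.3, -0.1]
grip_width: 0.0511
```

```bash
python3 look.py l25; python3 - <<'E'
from h import *
d=cap('wrist','w25.png')
b=cv2.cvtColor(d['img'],cv2.COLOR_RGB2BGR)[130:330,140:360]
cv2.imwrite('pics/w25c.png',np.clip(cv2.resize(b,None,fx=3.5,fy=3,interpolation=cv2.INTER_CUBIC)*2.,0,255).astype(np.uint8))
E
```

```text
38.82 [0.4684 0.3304 0.1321] 0.05132908288584496 [-0.5835  0.2136 -0.5476]
```

View pics/w25c.png

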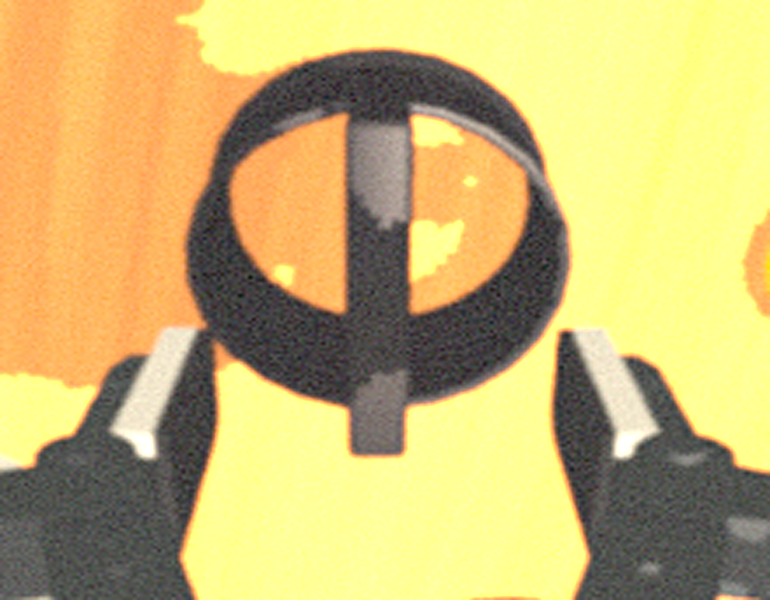

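View pics/l25.png

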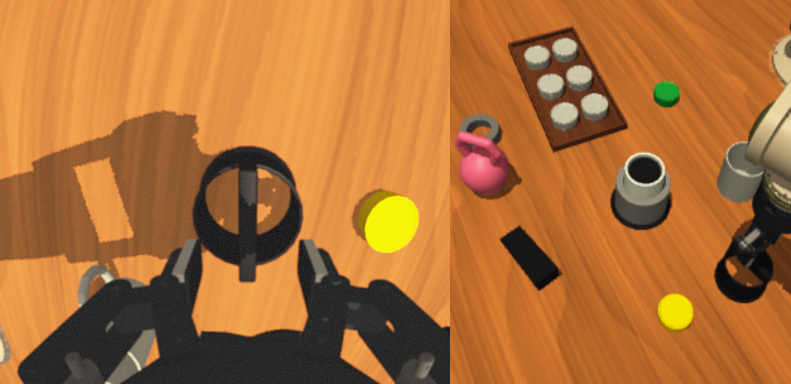

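Bar is centred and aligned. Descending and gripping.

Emit:
carry_out(
  targets=[
    [[0.5, 0, 0, -15, 0, 0, 0], [0.5, 0, 0, -30, 0, 0, 0], [0.5, 0, 0, -40, 0, 0, 0], [0.5, 0, 0, -45, 0, 0, 0], [0.5, 0, 0, -46, 0, 0, 0], [0.5, 0, 0, -46, 0, 0, 0], [0.7, 0, 0, -46, 0, 0, 0], [0.85, 0, 0, -46, 0, 0, 0], [1, 0, 0, -46, 0, 0, 0], [1, 0, 0, -46, 0, 0, 0], [1, 0, 0, -46, 0, 0, 0], [1, 0, 0, -46, 0, 0, 0], [1, 0, 0, -46, 0, 0, 0], [1, 0, 0, -46, 0, 0, 0]],
  ],
)

```text
time_s: 40.08
position: [0.468, 0.3303, 0.0851]
tool_rot: [[0.201, 0.001, 0.98], [-0.98, 0.001, 0.201], [-0.0, -1.0, 0.001]]
ft_force: [-0.9, 0.3, 6.5]
grip_width: 0.0099
```

```bash
python3 look.py l26
```

```text
40.13 [0.468  0.3303 0.0851] 0.00970568680082466 [-0.4402 -0.3381  5.9917]
```

View pics/l26.png

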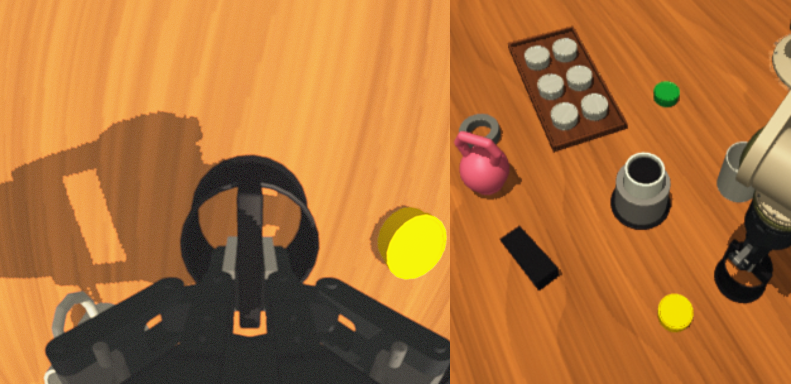

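Gripped (the opening reads 9.9 mm on the 12 mm bar, the same pad offset as with the tins). Lifting.

Emit:
carry_out(
  targets=[
    [[1, 0, 0, 3, 0, 0, 0], [1, 0, 0, 10, 0, 0, 0], [1, 0, 0, 25, 0, 0, 0], [1, 0, 0, 50, 0, 0, 0], [1, 0, 0, 80, 0, 0, 0], [1, 0, 0, 110, 0, 0, 0], [1, 0, 0, 135, 0, 0, 0], [1, 0, 0, 148, 0, 0, 0], [1, 0, 0, 151, 0, 0, 0], [1, 0, 0, 151, 0, 0, 0], [1, 0, 0, 151, 0, 0, 0]],
  ],
)

```text
time_s: 41.1
position: [0.4672, 0.33, 0.2343]
tool_rot: [[0.201, -0.002, 0.98], [-0.98, -0.001, 0.201], [0.0, -1.0, -0.002]]
ft_force: [-0.7, 0.2, -0.7]
grip_width: 0.0097
```

```bash
python3 look.py l27; python3 - <<'E'
from h import *
d=cap('wrist','w27.png')
b=cv2.cvtColor(d['img'],cv2.COLOR_RGB2BGR)[140:330,160:340]
cv2.imwrite('pics/w27c.png',np.clip(cv2.resize(b,None,fx=4,fy=3.1,interpolation=cv2.INTER_CUBIC)*3.,0,255).astype(np.uint8))
E
```

```text
41.15 [0.4672 0.3299 0.234 ] 0.0095810340471853 [-0.0777 -0.24   -1.8254]
```

View pics/w27c.png

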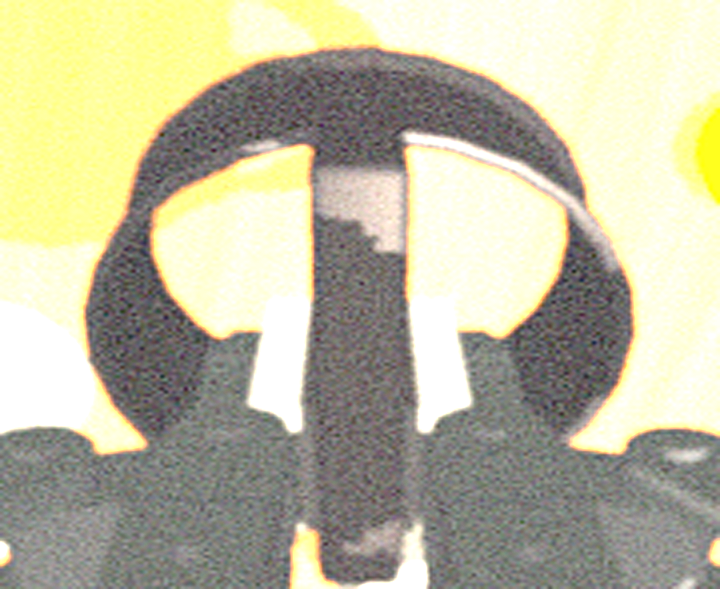

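View pics/l27.png

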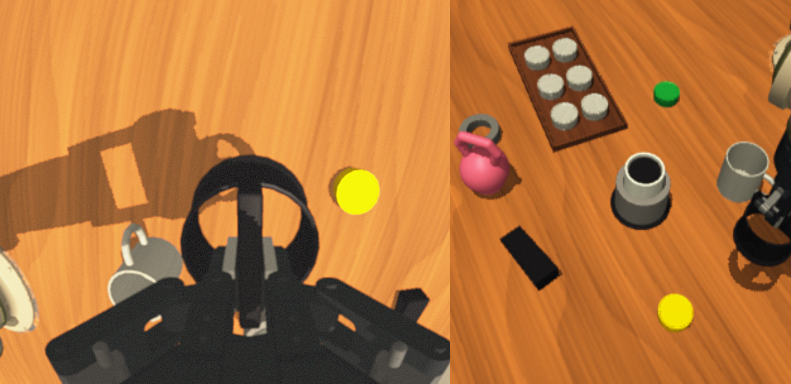

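```bash
python3 - <<'E'
from h import *
np.set_printoptions(precision=4,suppress=True)
d=get_image('wrist');s=env.observe();p=s['position'];R=np.array(s['tool_rot'])
def loc(u,v,y):
    o,r=ray(d,160+u/4,140+v/3.1,True);ol=R.T@(o-p);rl=R.T@r
    return ol+rl*(y-ol[1])/rl[1]
print('bar far end (x should be -.0395)',loc(360,168,.0031))
print('bar edges',loc(314,200,.0031),loc(406,200,.0031),loc(312,240,.0031),loc(406,240,.0031))
print('foot far (x -.0435)',loc(365,47,.085),loc(365,47,.076))
print('bar back end?',loc(355,545,.0031),loc(355,578,.0031))
print('foot L/R (tangent)',loc(86,310,.085-.06),loc(632,310,.085-.06))
E
```

```text
bar far end (x should be -.0395) [-0.0403  0.0031  0.0004]
bar edges [-0.0356  0.0031 -0.0046] [-0.0356  0.0031  0.0054] [-0.0295  0.0031 -0.0049] [-0.0295  0.0031  0.0055]
foot far (x -.0435) [-0.0434  0.085   0.0014] [-0.0449  0.076   0.0013]
bar back end? [ 0.0269  0.0031 -0.0002] [ 0.0348  0.0031 -0.0002]
foot L/R (tangent) [-0.0073  0.025  -0.0372] [-0.0072  0.025   0.0378]
```

The held sleeve is centred on the TCP to about 1 mm. I'll refine the dispenser axis using the closer stored view (l16/l19).

```bash
python3 - <<'E'
from h import *
a=cv2.imread('pics/l19.png')[115:265,190:320];
cv2.imwrite('pics/c19.png',cv2.resize(a,None,fx=4,fy=4,interpolation=cv2.INTER_CUBIC))
E
```

```text
(no output)
```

View pics/c19.png

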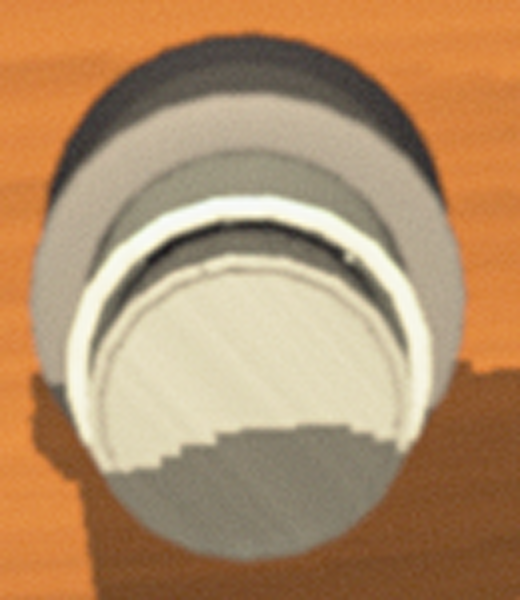

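```bash
python3 - <<'E'
from h import *
np.set_printoptions(precision=4,suppress=True)
from scipy.optimize import least_squares
d=get_image('wrist');s=env.observe();p=s['position'];R=np.array(s['tool_rot'])
# tool->camera fixed
p2=np.array([.5465,.1281,.2006]);
th=np.radians(-94.8);zc=np.array([np.cos(th),np.sin(th),0]);yc=np.array([0,0,-1.]);R2=np.stack([np.cross(yc,zc),yc,zc],1)
def pt(u,v,z):
    o,r=ray(d,190+u/4,115+v/4,True);o2=p2+R2@R.T@(o-p);r2=R2@R.T@r
    return (o2+r2*(z-o2[2])/r2[2])[:2]
def circ(L,z,r):
    P=np.array([pt(*q,z) for q in L])
    f=least_squares(lambda x:np.hypot(P[:,0]-x[0],P[:,1]-x[1])-x[2],[.547,.128,r])
    g=least_squares(lambda x:np.hypot(P[:,0]-x[0],P[:,1]-x[1])-r,[.547,.128])
    print('free',f.x,'fixed',g.x,'res',f.fun)
circ([(66,370),(432,370),(248,195),(105,268),(392,268),(160,220),(335,218)],.116,.0345)
circ([(30,290),(466,290),(248,91),(85,160),(412,160),(150,110),(350,110)],.076,.048)
E
```

```text
free [0.5497 0.1257 0.0335] fixed [0.5484 0.1258] res [ 0.0001  0.0002  0.0005 -0.0004 -0.0005 -0.      0.    ]
free [0.5508 0.1254 0.0472] fixed [0.5498 0.1254] res [ 0.     -0.0001 -0.0005 -0.0001 -0.0001  0.0002  0.0005]
```

Emit:
carry_out(
  targets=[
    [[1, 4, -18, 2, 0, 0, 0], [1, 12, -50, 5, 0, 0, 0], [1, 20, -85, 5, 0, 0, 0], [1, 28, -120, 5, 0, 0, 0], [1, 36, -155, 5, 0, 0, 0], [1, 44, -190, 5, 0, 0, 0], [1, 52, -225, 5, 0, 0, 0], [1, 60, -260, 5, 0, 0, 0], [1, 68, -292, 5, 0, 0, 0], [1, 75, -318, 5, 0, 0, 0], [1, 80, -335, 5, 0, 0, 0], [1, 80, -340, 5, 0, 0, 0], [1, 80, -340, 5, 0, 0, 0], [1, 80, -340, 5, 0, 0, 0], [1, 80, -340, 5, 0, 0, 0], [1, 80, -340, 5, 0, 0, 0], [1, 80, -340, 5, 0, 0, 0], [1, 80, -340, 5, 0, 0, 0], [1, 80, -340, 5, 0, 0, 0], [1, 80, -340, 5, 0, 0, 0]],
  ],
)

```text
time_s: 43.02
position: [0.5476, -0.0096, 0.2404]
tool_rot: [[0.201, 0.0, 0.98], [-0.98, 0.0, 0.201], [-0.0, -1.0, 0.0]]
ft_force: [0.3, 0.0, -0.6]
grip_width: 0.0093
```

```bash
python3 - <<'E'
from h import *
np.set_printoptions(precision=4,suppress=True)
s=env.observe();print(s['time_s'],s['position'],s['qvel'],s['grip_width'],s['ft_force'])
d=cap('wrist','w28.png');np.save('w28.npy',d,allow_pickle=True);s=env.observe();print(s['position'])
E
```

```text
43.0167 [ 0.5476 -0.0096  0.2404] [-0.2432  0.0477 -0.0241 -0.0117  0.1347 -0.054 ] 0.009290474999468943 [ 0.327   0.0216 -0.5984]
[ 0.5477 -0.0097  0.2404]
```

View pics/w28.png

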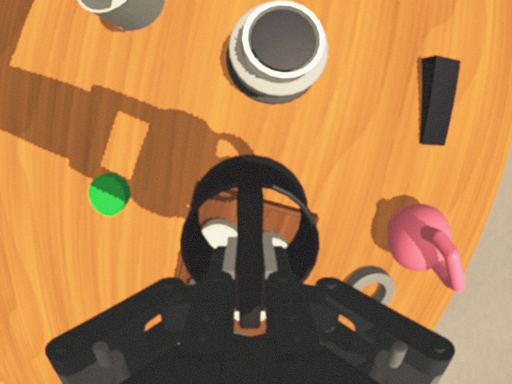

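```bash
python3 - <<'E'
from h import *
a=cv2.imread('pics/w28.png')[0:110,215:340];
cv2.imwrite('pics/c28.png',cv2.resize(a,None,fx=5,fy=5,interpolation=cv2.INTER_CUBIC))
E
```

```text
(no output)
```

View pics/c28.png

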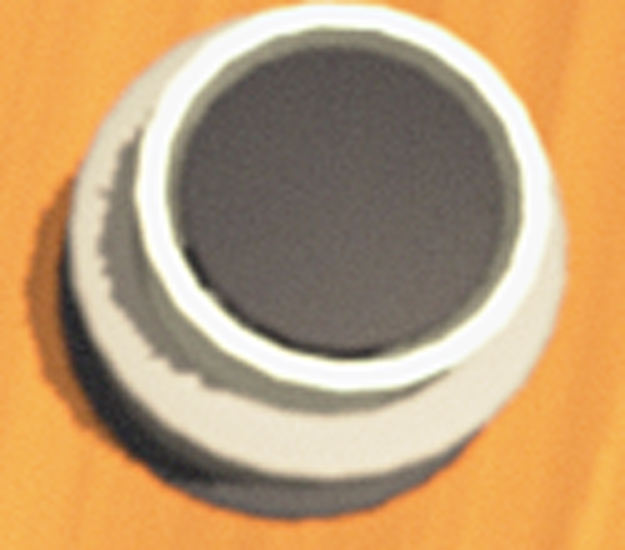

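```bash
cat > rim.py <<'E'
from h import *
import sys
np.set_printoptions(precision=4,suppress=True)
from scipy.optimize import least_squares
d=np.load(sys.argv[1],allow_pickle=True).item()
for k in (1,4):
    im=cv2.resize(d['img'][0:110,215:340],None,fx=k,fy=k,interpolation=cv2.INTER_CUBIC)
    for th in(225,235,242):
        m=(im.min(2)>th).astype(np.uint8)
        cs,h=cv2.findContours(m,cv2.RETR_CCOMP,cv2.CHAIN_APPROX_NONE)
        i=max(range(len(cs)),key=lambda i:cv2.contourArea(cs[i]))
        inn=[j for j in range(len(cs)) if h[0][j][3]==i];j=max(inn,key=lambda j:cv2.contourArea(cs[j])) if inn else None
        for nm,c in(('out',cs[i]),('in',cs[j] if j is not None else None)):
            if c is None: continue
            P=np.array([onz(d,215+(q[0][0]+.5)/k-.5,(q[0][1]+.5)/k-.5,.116,True)[:2] for q in c])
            f=least_squares(lambda x:np.hypot(P[:,0]-x[0],P[:,1]-x[1])-x[2],[.547,.128,.034],loss='soft_l1',f_scale=.0005)
            print(k,th,nm,f.x,np.abs(f.fun).max())
E
python3 rim.py w28.npy
```

```text
1 225 out [0.548  0.1283 0.0331] 0.0006883498061199811
1 225 in [0.5479 0.1284 0.03  ] 0.0005446426529869715
1 235 out [0.548  0.1283 0.0329] 0.0008317412878184258
1 235 in [0.548  0.1284 0.0302] 0.0006476598539640506
1 242 out [0.5479 0.1283 0.0327] 0.0007160823703949576
1 242 in [0.548  0.1284 0.0303] 0.0007000010464235894
4 225 out [0.548  0.1283 0.0333] 0.0006879399746160253
4 225 in [0.5479 0.1284 0.0298] 0.0004409007429228562
4 235 out [0.548  0.1283 0.0331] 0.0005492118293058054
4 235 in [0.5479 0.1284 0.0299] 0.0003887798674484799
4 242 out [0.548  0.1283 0.033 ] 0.0004606293835249589
4 242 in [0.5479 0.1284 0.03  ] 0.0004138557769444301
```

The rim fits cleanly at (0.548, 0.1283), with bore r 30 and outer r 33. That agrees with the earlier views to about 1 mm. Moving the sleeve over it.

Emit:
carry_out(
  targets=[
    [[1, 0, 15, 0, 0, 0, 0], [1, 0, 40, 0, 0, 0, 0], [1, 0, 70, 0, 0, 0, 0], [1, 0, 98, 0, 0, 0, 0], [1, 0, 120, 0, 0, 0, 0], [1, 0, 134, 0, 0, 0, 0], [1, 0, 138, 0, 0, 0, 0], [1, 0, 138, -10, 0, 0, 0], [1, 0, 138, -22, 0, 0, 0], [1, 0, 138, -30, 0, 0, 0], [1, 0, 138, -30, 0, 0, 0], [1, 0, 138, -30, 0, 0, 0], [1, 0, 138, -30, 0, 0, 0], [1, 0, 138, -30, 0, 0, 0]],
  ],
)

```text
time_s: 44.23
position: [0.548, 0.128, 0.2111]
tool_rot: [[0.201, 0.001, 0.98], [-0.98, -0.0, 0.201], [0.0, -1.0, 0.001]]
ft_force: [-0.1, 0.3, -0.7]
grip_width: 0.0099
```

```bash
python3 look.py l29; python3 - <<'E'
from h import *
S=cap('scene');b=cv2.cvtColor(S['img'],cv2.COLOR_RGB2BGR)
cv2.imwrite('pics/s29.png',np.clip(cv2.resize(b[130:270,220:360],None,fx=4,fy=4,interpolation=cv2.INTER_CUBIC)*1.6,0,255).astype(np.uint8))
S=cap('top');b=cv2.cvtColor(S['img'],cv2.COLOR_RGB2BGR)
cv2.imwrite('pics/t29.png',np.clip(cv2.resize(b[150:270,150:270],None,fx=4,fy=4,interpolation=cv2.INTER_CUBIC)*1.6,0,255).astype(np.uint8))
E
```

```text
44.28 [0.5479 0.128  0.211 ] 0.009766694405476279 [-0.0203 -1.3126 -1.5668]
```

View pics/s29.png

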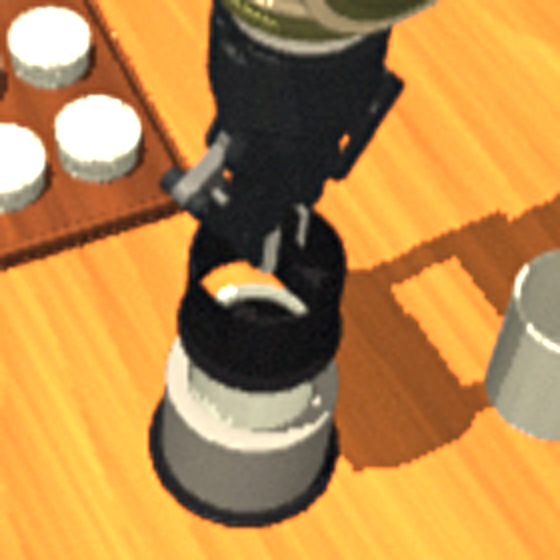

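View pics/l29.png

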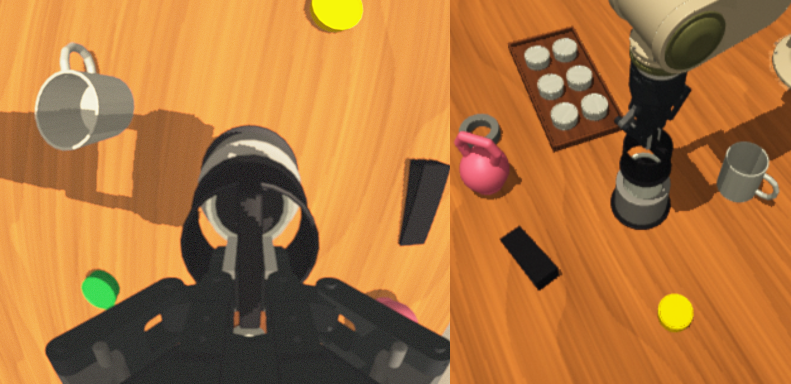

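View pics/t29.png

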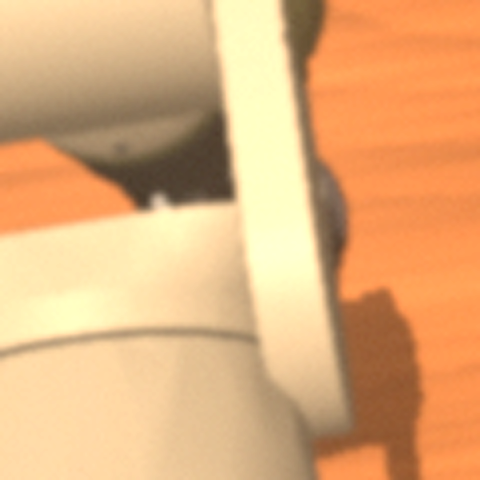

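Aligned in both views. Lowering gently past the rim while watching the force.

Emit:
carry_out(
  targets=[
    [[1, 0, 0, -2, 0, 0, 0], [1, 0, 0, -4, 0, 0, 0], [1, 0, 0, -6, 0, 0, 0], [1, 0, 0, -8, 0, 0, 0], [1, 0, 0, -9, 0, 0, 0], [1, 0, 0, -10, 0, 0, 0], [1, 0, 0, -11, 0, 0, 0], [1, 0, 0, -12, 0, 0, 0], [1, 0, 0, -13, 0, 0, 0], [1, 0, 0, -14, 0, 0, 0], [1, 0, 0, -14, 0, 0, 0], [1, 0, 0, -14, 0, 0, 0]],
  ],
)

```text
time_s: 45.43
position: [0.5477, 0.1282, 0.1964]
tool_rot: [[0.201, -0.0, 0.98], [-0.98, -0.0, 0.201], [0.0, -1.0, -0.0]]
ft_force: [0.2, -0.3, -2.2]
grip_width: 0.0098
```

Past the rim with no resistance. Continuing.

Emit:
carry_out(
  targets=[
    [[1, 0, 0, -2, 0, 0, 0], [1, 0, 0, -4, 0, 0, 0], [1, 0, 0, -6, 0, 0, 0], [1, 0, 0, -8, 0, 0, 0], [1, 0, 0, -10, 0, 0, 0], [1, 0, 0, -12, 0, 0, 0], [1, 0, 0, -14, 0, 0, 0], [1, 0, 0, -16, 0, 0, 0], [1, 0, 0, -18, 0, 0, 0], [1, 0, 0, -20, 0, 0, 0], [1, 0, 0, -20, 0, 0, 0]],
  ],
)

```text
time_s: 46.35
position: [0.5475, 0.1282, 0.1759]
tool_rot: [[0.201, -0.001, 0.98], [-0.98, -0.0, 0.201], [-0.0, -1.0, -0.001]]
ft_force: [-0.1, -0.5, -2.1]
grip_width: 0.0096
```

Emit:
carry_out(
  targets=[
    [[1, 0, 0, -2, 0, 0, 0], [1, 0, 0, -4, 0, 0, 0], [1, 0, 0, -6, 0, 0, 0], [1, 0, 0, -8, 0, 0, 0], [1, 0, 0, -9, 0, 0, 0], [1, 0, 0, -10, 0, 0, 0], [1, 0, 0, -11, 0, 0, 0], [1, 0, 0, -11, 0, 0, 0]],
  ],
)

```text
time_s: 47.02
position: [0.5476, 0.1282, 0.1652]
tool_rot: [[0.201, -0.0, 0.98], [-0.98, 0.0, 0.201], [-0.0, -1.0, -0.0]]
ft_force: [0.3, 0.1, -1.3]
grip_width: 0.0095
```

Emit:
carry_out(
  targets=[
    [[1, 0, 0, -1, 0, 0, 0], [1, 0, 0, -2, 0, 0, 0], [1, 0, 0, -3, 0, 0, 0], [1, 0, 0, -4, 0, 0, 0], [1, 0, 0, -5, 0, 0, 0], [1, 0, 0, -5, 0, 0, 0], [1, 0, 0, -5, 0, 0, 0], [1, 0, 0, -5, 0, 0, 0]],
  ],
)

```text
time_s: 47.68
position: [0.5476, 0.1282, 0.1611]
tool_rot: [[0.201, 0.001, 0.98], [-0.98, -0.0, 0.201], [0.0, -1.0, 0.001]]
ft_force: [-1.9, -0.9, 5.3]
grip_width: 0.0094
```

```bash
python3 look.py l30; python3 - <<'E'
from h import *
S=cap('scene');b=cv2.cvtColor(S['img'],cv2.COLOR_RGB2BGR)
cv2.imwrite('pics/s30.png',np.clip(cv2.resize(b[150:270,220:340],None,fx=5,fy=5,interpolation=cv2.INTER_CUBIC)*1.6,0,255).astype(np.uint8))
E
```

```text
47.73 [0.5477 0.1282 0.1612] 0.009723055396790676 [-2.9355 -0.1133  5.3809]
```

View pics/s30.png

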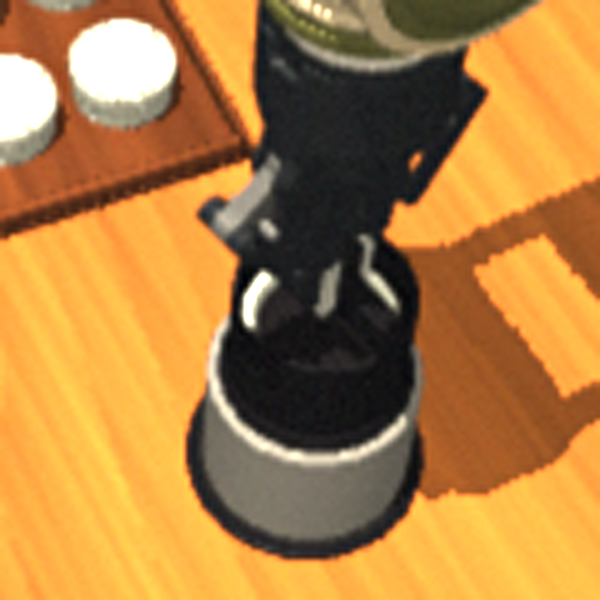

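Contact comes at TCP z 0.161, exactly the expected home height. A slight press, then release and retreat upward.

Emit:
carry_out(
  targets=[
    [[1, 0, 0, -1, 0, 0, 0], [1, 0, 0, -2, 0, 0, 0], [1, 0, 0, -2, 0, 0, 0], [1, 0, 0, -2, 0, 0, 0]],
  ],
)

```text
time_s: 48.17
position: [0.5477, 0.1282, 0.161]
tool_rot: [[0.201, 0.003, 0.98], [-0.98, -0.0, 0.201], [0.001, -1.0, 0.003]]
ft_force: [-7.1, -0.7, 20.0]
grip_width: 0.01
```

Emit:
carry_out(
  targets=[
    [[0.9, 0, 0, 1, 0, 0, 0], [0.7, 0, 0, 1, 0, 0, 0], [0.5, 0, 0, 1, 0, 0, 0], [0.5, 0, 0, 1, 0, 0, 0], [0.5, 0, 0, 1, 0, 0, 0], [0.5, 0, 0, 5, 0, 0, 0], [0.5, 0, 0, 15, 0, 0, 0], [0.5, 0, 0, 35, 0, 0, 0], [0.4, 0, 0, 65, 0, 0, 0], [0.2, 0, 0, 95, 0, 0, 0], [0, 0, -30, 120, 0, 0, 0], [0, 0, -65, 120, 0, 0, 0], [0, 0, -100, 120, 0, 0, 0], [0, 0, -125, 120, 0, 0, 0], [0, 0, -135, 120, 0, 0, 0], [0, 0, -135, 120, 0, 0, 0], [0, 0, -135, 120, 0, 0, 0], [0, 0, -135, 120, 0, 0, 0], [0, 0, -135, 120, 0, 0, 0]],
  ],
)

```text
time_s: 49.75
position: [0.5476, -0.0055, 0.2785]
tool_rot: [[0.203, 0.0, 0.979], [-0.979, 0.0, 0.203], [-0.0, -1.0, 0.0]]
ft_force: [0.3, 0.4, 0.2]
grip_width: 0.0853
```

```bash
python3 look.py l31; python3 - <<'E'
from h import *
d=cap('wrist');np.save('w31.npy',d,allow_pickle=True)
a=cv2.cvtColor(d['img'],cv2.COLOR_RGB2BGR)[0:130,200:350]
S=cap('scene','s31f.png');b=cv2.cvtColor(S['img'],cv2.COLOR_RGB2BGR)[170:270,240:340]
f=lambda x:np.clip(cv2.resize(x,(400,400),interpolation=cv2.INTER_CUBIC)*2.,0,255).astype(np.uint8)
cv2.imwrite('pics/s31.png',np.hstack([f(a),f(b)]))
E
```

```text
49.8 [ 0.5476 -0.0056  0.2785] 0.08506955670361964 [ 0.9643 -0.2446  0.1134]
```

View pics/s31.png

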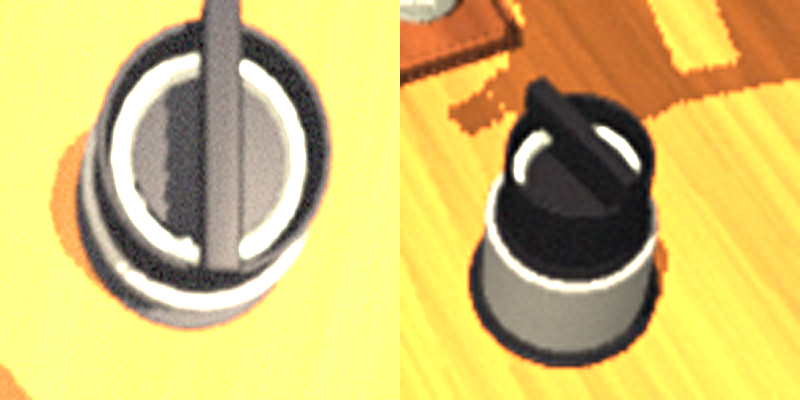

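View pics/s31f.png

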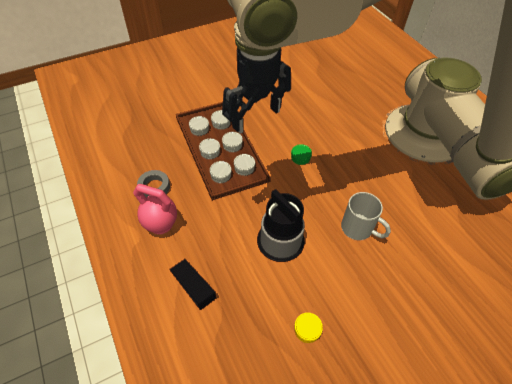

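The sleeve sits on the shoulder with an even ring visible, all six tins are in the tray, the bystanders have not moved, and the gripper is clear. Handing in.

```bash
python3 -c "
from rig import env
print(env.close_job())"
```

```text
the job is handed in; nothing more can be done
None
```

I moved all six tins into the tray in one layer, lids up: the two grey ones from the shelf, then the four from the dispenser. With the dispenser empty, I set the sleeve on the spigot, flared mouth first, and pressed it home with about 20 N. I handed the job in at about 50 s. The hand-in gives no verdict, so success rests on my own checks below.

- **Tins:** the wrist view of the tray showed all six lying flat within about 33 mm (x) and 95 mm (y) of its centre, and the last scene picture still shows all six there.
- **Sleeve:** resistance began with its underside at the shoulder's height (76 mm) and about 1 mm from the spigot's measured axis. After release it stood upright with an even ring of shoulder showing. I did not measure its final pose again after letting go; that is judged from the pictures.
- **Bystanders:** the kettlebell, mug, grip ring, doorstop, and the yellow and green look-alikes showed no movement in the pictures. The gripper was clear of everything.
- **Disagreements and mends:** the cameras differed by 2–5 mm on positions, and by about 10 mm on the tray's centre along its length. I relied on the wrist camera for the final positions. My first grip on a shelf tin was too shallow, so I let go and took it again lower down.

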